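# Stock the rotary parts store through its filler neck

## Task

Stock the rotary parts store on the stockroom bench: take the cap off its filler neck, and feed every loose round sleeve through the neck into the round pot and every loose hexagon nut into the square pot, turning the store by its centre handle to bring each pot under the neck. When all are in, turn the store back to its blank plate and put the cap back squarely on the neck. Do not disturb the carton, the tape roll or the white jar.

Things in the scene. Friction and masses are not known exactly. Their poses are not given: they have to be found in the camera images.
- store: rotary parts store, fixed to the bench: grey 310 x 310 mm base, clear flat cover of that size on corner posts, its top 127 mm up, strong enough to set things on. Origin: centre of the underside, on the turret's vertical axis. The filler neck stands on the cover 105 mm from the axis towards -x. Dark marks on the cover, 62 mm from the axis: a dash at 0 deg from +x, a disc at 60, a square at 120 (counter-clockwise)
- neck (a point): centre of the filler neck's mouth, at the rim, 182 mm above the bench. Upright aluminium tube, bore 32 mm, 40 mm outside, 55 mm tall above the cover; over its top 12 mm it flares to a mouth 46 mm wide inside, 54 mm outside. It opens straight into whatever part of the turret is below it
- turret (a joint): turret under the cover, rad, growing counter-clockwise from above. A detent (about 0.3 N m) pulls it into one of three stops: 0 = blank plate under the neck (handle's white pointer at the dash), 1.047 = round pot under the neck (pointer at the disc), 2.094 = square pot under the neck (pointer at the square). End stops at -0.12 and 2.21. It starts at or near 0
- handle (a point): centre of the turret's black handle, on the turning axis, 180 mm above the bench, turning with the turret: an upright bar 60 mm long, 14 mm thick, 34 mm tall (163 to 197 mm up), clear above the cover. x runs along the bar to the pointer's end, parallel to the store's x when the joint reads 0. Pinch it across its thickness from above and turn
- round_pot (a point): centre of the inner floor of the round pot on the turret, 32 mm above the bench: dark steel, 80 mm inside, 86 mm deep, its rim just under the cover
- square_pot (a point): centre of the inner floor of the square pot on the turret, 32 mm above the bench: dark steel, 72 x 72 mm inside, 86 mm deep, its rim just under the cover
- cap: loose black cap, about 60 g, on the neck at the start: plug 34 mm across and 8 mm deep, above it a flange 60 mm across and 6 mm thick, above that a round grip 22 mm across and 26 mm tall. Origin: centre of the plug's underside, z up. On the neck the plug sits in the flared mouth and the flange on the rim, origin 8 mm below the rim; on a flat surface it stands on its plug
- mat: flat black rubber mat on the bench, 280 x 280 mm, 3 mm thick, fixed; the loose parts lie on it. Origin: centre of its underside
- carton: closed cardboard carton 110 x 150 x 80 mm, not part of the job. Origin: centre of its underside
- tape: roll of brown tape lying flat, 100 mm across, 45 mm high, not part of the job. Origin: centre of its underside
- screwjar: closed white plastic jar 60 mm across, 90 mm tall, not part of the job. Origin: centre of its underside
- sleeve0: round steel spacer sleeve, 20 mm across, 24 mm tall, 40 g, standing on end on the mat; may be absent. Origin: centre of its underside, z along its axis
- sleeve1: round steel spacer sleeve, 20 mm across, 24 mm tall, 40 g, standing on end on the mat; may be absent. Origin: centre of its underside, z along its axis
- sleeve2: round steel spacer sleeve, 20 mm across, 24 mm tall, 40 g, standing on end on the mat; may be absent. Origin: centre of its underside, z along its axis
- nut0: steel hexagon nut, 22 mm across flats (25.4 mm across corners), 14 mm thick, 35 g, lying flat on the mat; may be absent. Origin: centre of its underside, z along its axis; flats face its +x and every 60 deg from there
- nut1: steel hexagon nut, 22 mm across flats (25.4 mm across corners), 14 mm thick, 35 g, lying flat on the mat; may be absent. Origin: centre of its underside, z along its axis; flats face its +x and every 60 deg from there
- nut2: steel hexagon nut, 22 mm across flats (25.4 mm across corners), 14 mm thick, 35 g, lying flat on the mat; may be absent. Origin: centre of its underside, z along its axis; flats face its +x and every 60 deg from there

How it is judged:
By the outcome, as a careful person would: the job done as asked, in the order asked, and still so for the second after the job is handed in, with the robot touching nothing.
Of sleeve0, sleeve1, sleeve2, nut0, nut1, nut2 only 4 to 6 are there at a start; the rules pass over those that are not, and their reading is None.
At some moment in a run one of sleeve0, sleeve1, sleeve2, nut0, nut1, nut2 may be knocked a few centimetres aside while the robot is not near it.
It also fails if it takes over 210 s, if anything falls off the work surface, if the arm or the gripper's body presses on something with over 40 N, if the wrist force passes 120 N, or if a joint passes its speed limit or range.

## Robot

A 6-joint arm with a two-finger parallel gripper is mounted at the origin on the work surface. World frame = base frame: x ahead of the robot, y to its left, z up, the work surface at z = 0. Lengths are in m, angles in rad, forces in N, time in s.
With the tool pointing down it reaches from about 0.375 to 0.975 m from the base axis. Payload 3.8 kg.
Tool frame: the origin (TCP) lies at the centre of the arm's flange, where the gripper is bolted on; the fingertips stand 173 mm ahead of it and the grasp point (between the pads) lies 155 mm ahead of it; x points along the fingers, z is the direction in which the jaws open and shut, and the axes are right-handed (so a half turn about x gives the same grasp; the last joint's range is limited). The gripper opens to 85 mm and grips with 20 to 120 N. Pads are 22 mm wide; open, the fingers measure 114 mm over their backs; the gripper's body (76 mm by 85 mm) begins 54 mm behind the grasp point. The pads swing forward as they close: fully open they stand 13 mm farther back than shut.
Start: joints at [1.27, 0.264, 1.604, -0, 1.274, -0.037], TCP at [0.176, 0.652, 0.405] pointing down, gripper open.
Joint ranges: [-2.63, 2.63], [-0.94, 2.18], [0.31, 2.57], [-1.31, 4.45], [0, 2.66], [-2.55, 2.55]. Speed limits (rad/s): [2.57, 2.57, 3.14, 3.14, 3.14, 3.14].

## Interface

Orientations are given as a rotation vector (axis times angle).
In Python, from plant import arm gives the robot as it stands.
- The arm moves only by the shell command python3 -m inch 'ROWS' [FORCE]. ROWS is JSON, a list of rows, each a list of 3 entries, a list of its own where there are three numbers: the shift along the tool's x, y, z scaled (see below), then the turn, a rotation vector about the tool's x, y, z scaled (see below), then the closure, from 0 (fully open) to 1 (shut). A call has 1 to 12 rows; each row shifts and turns the commanded pose from where the row before left it, along the tool's axes as they then stand; what a row does not reach is not made up. The controller multiplies each number of a shift by 40 mm and each number of a turn by 0.08 rad. A row lasts 1/10 s, in which the tool goes at most 50 mm and 8.59 degrees, less where a joint would pass 70% of its speed; a pose out of reach is approached as far as the arm can. A call with a number of a shift or a turn outside -1 to 1 is refused whole. A call with a gripper value outside its range is refused whole. The fingers move at their own pace and stop on an object; FORCE is the grip in N (left out, the last holds). Time passes only in rows, so rows that do not move let the fingers close. It gives the time, the measured TCP pose, the force and the opening at its end, in the units of the state.
- arm.get_state(): the state, without advancing time (a new reading comes with each control period).
- arm.snapshot(name): name is "scene" or "top" or "wrist"; returns the picture (480x640x3 uint8, red, green, blue); there is no depth.
- arm.camera_model(name): a dict with "fov_y" (degrees; the focal length in pixels is half the picture's height over the tangent of half this angle, whatever the lens; pixels are square), "cx", "cy" (the principal point, pixels), "dist" ([k1, k2, p1, p2, k3] as OpenCV has them; the pictures are not rectified), "R" (3x3) and "t" (3): a world point X has camera coordinates R X + t; the wrist camera has in their place "T_tool_cam" (4x4, takes a point from camera to tool coordinates, whose origin is the TCP and whose axes are the tool frame's). Camera axes: x right, y down, z forward; pixel columns grow to the right and rows downward; lengths in m; the calibration is good to about 2 mm. A picture is of the moment at which its call begins: read the wrist's pose just before it. camera_model takes no time and is no camera call.
- arm.close_job(): hands the job in, once; it reports no verdict.
The state is a dict: "clock": time; "joints": joint angles; "joint_velocities": joint speeds; "joint_efforts": joint torques, N m; "tcp_pos": TCP position; "orientation": TCP orientation; "force": force on the tool from outside, world axes, zero at the start; "ft_torque": the same for the moment, N m; "opening": finger opening in m.
Only numpy, scipy, OpenCV 4.12 (cv2) and the standard library are available. Lean on these libraries where they do the work, as an engineer would, in place of code of your own. Each camera call takes 0.05 s, during which the arm holds its last target.

## Working session

There is one attempt and no reset: what is moved stays moved. The work goes in short steps, Python scripts to look and compute and a shell command to move; the robot and the scene stay as the last step left them, time stands still between calls to the robot, and variables do not carry over. Pictures are saved under pics/ and viewed, and the job is handed in when it is done.

```bash
ls; mkdir -p pics
cat > h.py <<'E'
import numpy as np, cv2
from scipy.spatial.transform import Rotation as Ro
from plant import arm
def snap(n,f):
    s=arm.get_state(); im=arm.snapshot(n); cv2.imwrite('pics/'+f+'.png',im[:,:,::-1]); return s,im
def K(m):
    f=240/np.tan(np.radians(m['fov_y'])/2); return np.array([[f,0,m['cx']],[0,f,m['cy']],[0,0,1]])
def ext(n,s=None):
    m=arm.camera_model(n)
    if 'R' in m: return np.array(m['R']),np.array(m['t'])
    T=np.array(m['T_tool_cam']); W=np.eye(4); W[:3,:3]=Ro.from_rotvec(s['orientation']).as_matrix(); W[:3,3]=s['tcp_pos']
    C=np.linalg.inv(W@T); return C[:3,:3],C[:3,3]
def p2w(n,uv,z,s=None):
    m=arm.camera_model(n); R,t=ext(n,s)
    q=cv2.undistortPoints(np.array(uv,float).reshape(-1,1,2),K(m),np.array(m['dist'])).reshape(-1,2)
    d=np.c_[q,np.ones(len(q))]@R; c=-R.T@t
    return c+d*((z-c[2])/d[:,2])[:,None]
def w2p(n,X,s=None):
    m=arm.camera_model(n); R,t=ext(n,s)
    return cv2.projectPoints(np.array(X,float).reshape(-1,3),cv2.Rodrigues(R)[0],t,K(m),np.array(m['dist']))[0].reshape(-1,2)
E
python3 - <<'E'
from h import *
for n in('scene','top','wrist'): s,im=snap(n,n+'0')
s=arm.get_state();print(s)
print(Ro.from_rotvec(s['orientation']).as_matrix().round(3))
for n in('scene','top','wrist'):
  m=arm.camera_model(n);print(n,m['fov_y'],np.array(m['dist']).round(3)); R,t=ext(n,s);print((-R.T@t).round(3),R.round(2).tolist())
E
```

```text
pics
{'clock': 0.15, 'joints': array([ 1.27014507e+00,  2.64584552e-01,  1.60510634e+00, -1.70503115e-05,
        1.27369453e+00, -3.68852853e-02]), 'joint_velocities': array([-0.00172448, -0.00132116, -0.00478211, -0.00042539,  0.00088015,
       -0.00057105]), 'joint_efforts': array([ 5.27873271e-04, -5.15902269e+01, -3.67963707e+01,  1.44558874e-05,
        8.10434693e-03, -1.78085531e-05]), 'tcp_pos': array([0.17589763, 0.65139189, 0.40361988]), 'orientation': array([-1.01382247,  1.32399401,  1.01207303]), 'force': array([ 0.38510615, -0.00555019,  0.48857023]), 'ft_torque': array([ 0.08421761, -0.06086095,  0.01506991]), 'opening': 0.08554682699682846}
[[-0.001 -0.965  0.261]
 [-0.002  0.261  0.965]
 [-1.     0.    -0.002]]
scene 49.03009765035525 [-0.078  0.     0.     0.     0.   ]
[ 1.461 -0.08   0.721] [[-0.03, 1.0, 0.02], [0.55, 0.03, -0.84], [-0.84, -0.01, -0.55]]
top 45.41416269112511 [0.031 0.    0.    0.    0.   ]
[ 0.453 -0.126  1.586] [[0.03, -1.0, -0.01], [-1.0, -0.03, -0.05], [0.05, 0.01, -1.0]]
wrist 69.52586087214446 [-0.061  0.     0.     0.     0.   ]
[0.108 0.67  0.373] [[0.26, 0.97, -0.0], [0.93, -0.25, 0.27], [0.27, -0.07, -0.96]]
```

View pics/top0.png

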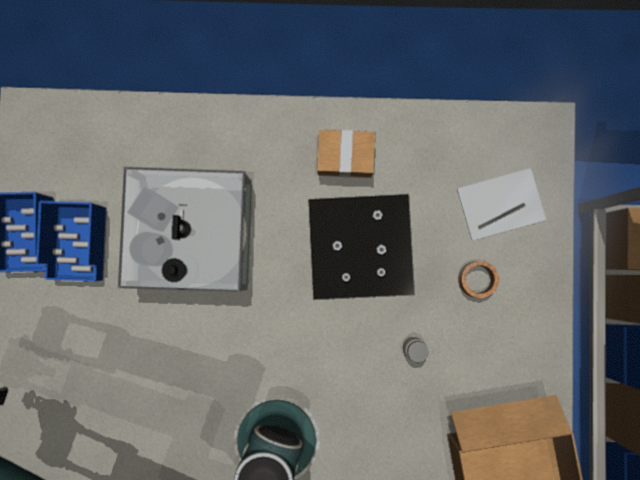

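View pics/scene0.png

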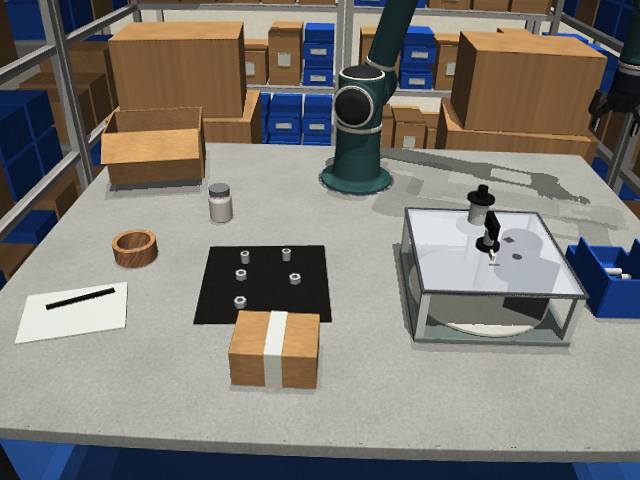

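View pics/wrist0.png

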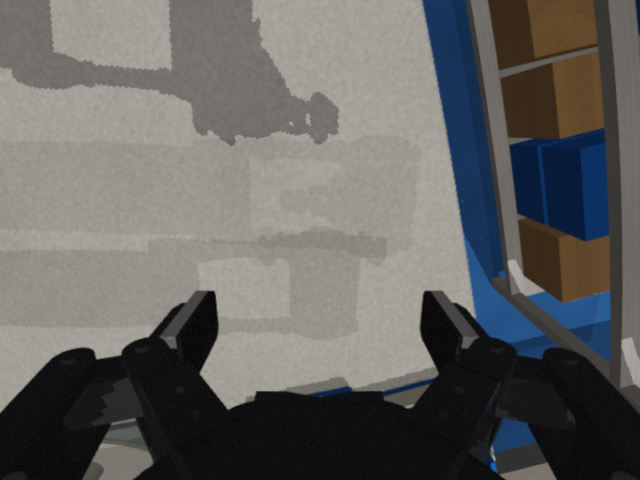

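Run:
```python
import cv2,numpy as np
a=cv2.imread('pics/scene0.png')[235:325,190:335];b=cv2.imread('pics/top0.png')[190:300,305:415];c=cv2.imread('pics/top0.png')[160:295,115:255]
f=lambda x:cv2.resize(x,(400,400*x.shape[0]//x.shape[1]),interpolation=2)
o=np.zeros((600,800,3),np.uint8)
A=f(a);o[:A.shape[0],:400]=A;B=f(b)[:400];o[:B.shape[0],400:]=B
cv2.imwrite('pics/z0.png',o);cv2.imwrite('pics/z1.png',cv2.resize(c,None,fx=4,fy=4,interpolation=2))
```

```text
(no output)
```

View pics/z0.png

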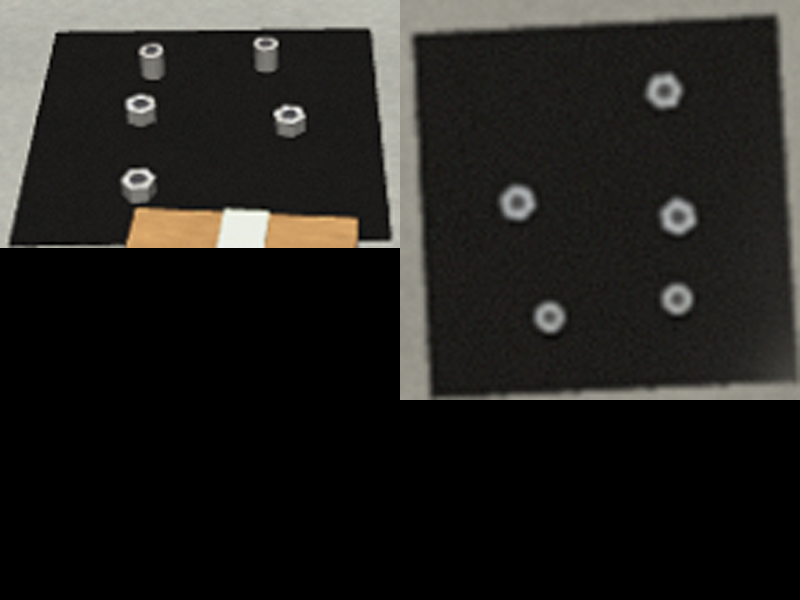

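View pics/z1.png

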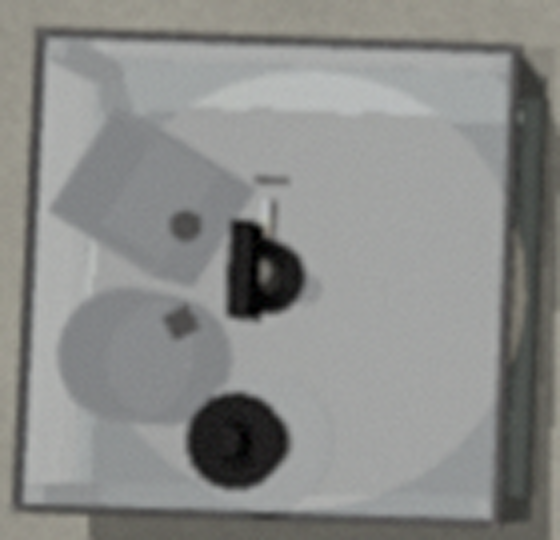

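```bash
cat > parts.py <<'E'
from h import *
def parts(im,s,cam='top'):
    pass
E
python3 - <<'E'
from h import *
im=cv2.imread('pics/top0.png')
c=lambda u,v:(115+(u-1.5)/4,160+(v-1.5)/4)
C=p2w('top',[c(38,30),c(522,48),c(497,520),c(16,508)],.127);print('corners',C.round(4),C.mean(0).round(4))
d=C[0]-C[3];print('x dir',np.degrees(np.arctan2(d[1],d[0])),np.linalg.norm(d)); d=C[3]-C[2];print(np.degrees(np.arctan2(d[1],d[0])),np.linalg.norm(d))
D=p2w('top',[c(271,181),c(186,226),c(180,323)],.127);print('marks',D.round(4)); 
print('cap grip top',p2w('top',[c(237,440)],.182+.032).round(4),'flange',p2w('top',[c(238,441)],.188).round(4))
print('handle',p2w('top',[c(241,270)],.197).round(4))
g=cv2.cvtColor(im,6)
g2=g.copy();m=np.zeros_like(g);m[198:296,314:408]=1
b=((g>95)*m).astype(np.uint8)
n,l,st,ce=cv2.connectedComponentsWithStats(b)
for i in range(1,n):
  w=g*(l==i); 
  print(st[i,4],ce[i].round(1),p2w('top',[ce[i]],.017)[0].round(4),p2w('top',[ce[i]],.027)[0].round(4))
print('mat',p2w('top',[(309,199),(408,195),(413,295),(314,299)],.003).round(3))
print('carton',p2w('top',[(318,129),(376,131),(375,175),(317,171)],.08).round(3))
print('jar',p2w('top',[(416,350)],.09).round(3),'tape',p2w('top',[(479,280)],.045).round(3))
E
```

```text
corners [[0.7115 0.4019 0.127 ]
 [0.7091 0.0923 0.127 ]
 [0.4072 0.0976 0.127 ]
 [0.4062 0.4023 0.127 ]] [0.5585 0.2485 0.127 ]
x dir -0.0874654755837601 0.3053360112381014
90.18317660839791 0.3047098490468739
marks [[0.619  0.2496 0.127 ]
 [0.5886 0.3025 0.127 ]
 [0.5265 0.3038 0.127 ]]
cap grip top [[0.4531 0.2412 0.214 ]] flange [[0.4526 0.2475 0.188 ]]
handle [[0.5563 0.2476 0.197 ]]
6 [316.5 198. ] [ 0.6611 -0.0899  0.017 ] [ 0.6598 -0.0902  0.027 ]
62 [377.2 214.5] [ 0.6202 -0.2577  0.017 ] [ 0.6191 -0.2568  0.027 ]
62 [336.9 245.1] [ 0.533  -0.1495  0.017 ] [ 0.5325 -0.1494  0.027 ]
62 [381. 249.] [ 0.5257 -0.2703  0.017 ] [ 0.5253 -0.2694  0.027 ]
49 [380.7 271.7] [ 0.4638 -0.2712  0.017 ] [ 0.4637 -0.2703  0.027 ]
48 [345.6 276.6] [ 0.4475 -0.1757  0.017 ] [ 0.4476 -0.1754  0.027 ]
2 [397.5 295. ] [ 0.4018 -0.3184  0.017 ] [ 0.4021 -0.3171  0.027 ]
1 [401. 295.] [ 0.402  -0.3279  0.017 ] [ 0.4024 -0.3266  0.027 ]
5 [405. 295.] [ 0.4024 -0.3387  0.017 ] [ 0.4027 -0.3374  0.027 ]
mat [[ 0.66  -0.069  0.003]
 [ 0.678 -0.343  0.003]
 [ 0.403 -0.363  0.003]
 [ 0.384 -0.091  0.003]]
carton [[ 0.836 -0.09   0.08 ]
 [ 0.835 -0.244  0.08 ]
 [ 0.718 -0.244  0.08 ]
 [ 0.724 -0.091  0.08 ]]
jar [[ 0.264 -0.36   0.09 ]] tape [[ 0.449 -0.531  0.045]]
```

```bash
cat >> h.py <<'E'
def go(x,y,z,yaw=None):
    "print total shift (units of 40mm) and turn (units .08rad, tool x) to reach TCP xyz, jaw yaw deg; turn first, then shift"
    s=arm.get_state(); M=Ro.from_rotvec(s['orientation']).as_matrix(); cur=np.degrees(np.arctan2(M[1,2],M[0,2]))
    if yaw is None: yaw=cur
    a=np.radians(yaw); D=np.array([[0,-np.sin(-a+np.pi/2)*0,0]]*3)
    zt=np.array([np.cos(a),np.sin(a),0]); xt=np.array([0,0,-1.]); yt=np.cross(zt,xt)
    T=np.c_[xt,yt,zt]
    rv=Ro.from_matrix(M.T@T).as_rotvec()
    d=T.T@(np.array([x,y,z])-s['tcp_pos'])
    print('yaw %.1f q6 %.2f q1 %.2f'%(cur,s['joints'][5],s['joints'][0]),'tcp',s['tcp_pos'].round(4),'op %.4f'%s['opening'],'F',s['force'].round(1),'t %.1f'%s['clock'])
    print('TURN',(rv/.08).round(2),' then SHIFT',(d/.04).round(2), 'norm mm %.1f'%(1000*np.linalg.norm(d)))
E
python3 -c "
from h import *
go(.453,.248,.43,75)"
```

```text
yaw 74.9 q6 -0.04 q1 1.27 tcp [0.1759 0.6514 0.4036] op 0.0855 F [ 0.4 -0.   0.5] t 0.1
TURN [-0.02 -0.02 -0.  ]  then SHIFT [-0.66 -9.3  -7.95] norm mm 490.1
```

```bash
python3 -m inch '[[[-0.06,-0.85,-0.72],[0,0,0],0],[[-0.06,-0.85,-0.72],[0,0,0],0],[[-0.06,-0.85,-0.72],[0,0,0],0],[[-0.06,-0.85,-0.72],[0,0,0],0],[[-0.06,-0.85,-0.72],[0,0,0],0],[[-0.06,-0.85,-0.72],[0,0,0],0],[[-0.06,-0.85,-0.72],[0,0,0],0],[[-0.06,-0.85,-0.72],[0,0,0],0],[[-0.06,-0.85,-0.72],[0,0,0],0],[[-0.06,-0.85,-0.72],[0,0,0],0],[[-0.06,-0.8,-0.75],[0,0,0],0],[[0,0,0],[0,0,0],0]]' 40; python3 -c "
from h import *
go(.453,.248,.365,75)
s,im=snap('wrist','w1')"
```

```text
clock: 1.35
tcp_pos: [0.4543, 0.2439, 0.4313]
orientation: [-1.01, 1.325, 1.007]
force: [0.2, 1.0, 0.0]
opening: 0.0858
yaw 74.6 q6 -0.86 q1 0.45 tcp [0.4543 0.2439 0.4313] op 0.0858 F [0.2 1.  0. ] t 1.4
TURN [-0.1  -0.02  0.02]  then SHIFT [1.66 0.06 0.09] norm mm 66.4
```

View pics/w1.png

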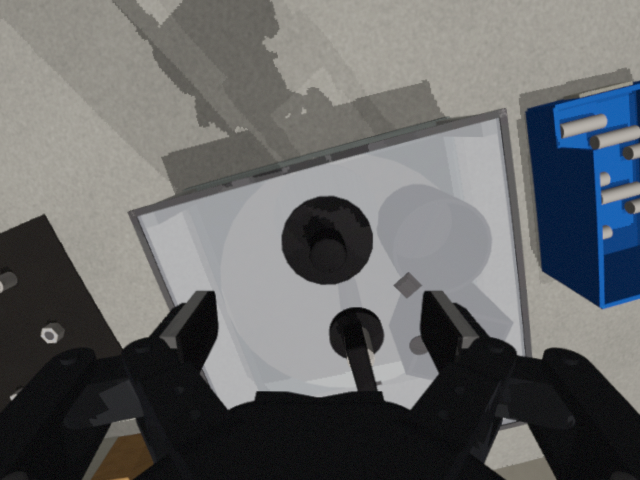

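Run:
```python
from h import *
s=arm.get_state()
im=cv2.imread('pics/w1.png')
g=cv2.cvtColor(im,6); b=(g[180:300,260:390]<60).astype(np.uint8)
n,l,st,ce=cv2.connectedComponentsWithStats(b)
for i in range(1,n):
  if st[i,4]>200: print(st[i],ce[i]+[260,180],p2w('wrist',[ce[i]+[260,180]],.188,s).round(4))
print(p2w('wrist',[(328,252)],.214,s).round(4))
print(w2p('wrist',[[.453,.248,.214],[.453,.248,.188],[.558,.248,.197]],s).round(1))
```

```text
[  22   17   90   87 6202] [326.79345372 239.92937762] [[0.4487 0.2524 0.188 ]]
[[0.448  0.2526 0.214 ]]
[[322.5 261.9]
 [322.  247.9]
 [360.9 387. ]]
```

Run:
```python
from h import *
s,im=snap('wrist','w2')
print(s['tcp_pos'].round(4),s['joint_velocities'].round(3))
g=cv2.cvtColor(im,7); b=(g[180:300,260:390]<60).astype(np.uint8)
n,l,st,ce=cv2.connectedComponentsWithStats(b)
for i in range(1,n):
  if st[i,4]>200: print(st[i],ce[i]+[260,180],p2w('wrist',[ce[i]+[260,180]],.188,s).round(4))
```

```text
[0.4533 0.2455 0.4311] [0.054 0.001 0.007 0.025 0.002 0.014]
[  20   20   90   87 6189] [324.35821619 242.87493941] [[0.4502 0.2503 0.188 ]]
```

View pics/w2.png

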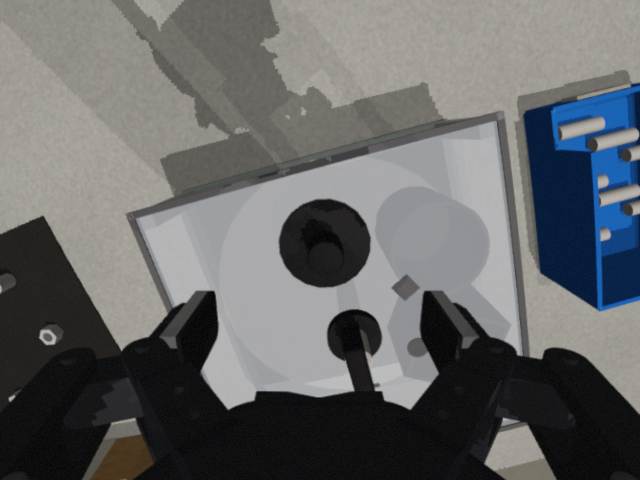

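```bash
python3 -m inch '[[[0.4,0,0],[-0.1,0,0],0],[[0.3,0,0],[0,0,0],0],[[0,0,0],[0,0,0],0],[[0,0,0],[0,0,0],0],[[0,0,0],[0,0,0],0]]'
python3 - <<'E'
from h import *
s,im=snap('wrist','w3')
go(.453,.248,.365,75)
g=cv2.cvtColor(im,7); b=(g[150:320,230:420]<60).astype(np.uint8)
n,l,st,ce=cv2.connectedComponentsWithStats(b)
for i in range(1,n):
  if st[i,4]>200: print(st[i],ce[i]+[230,150],p2w('wrist',[ce[i]+[230,150]],.188,s).round(4))
E
```

```text
clock: 1.95
tcp_pos: [0.4521, 0.2483, 0.4035]
orientation: [-1.019, 1.318, 1.019]
force: [0.7, 0.1, 0.8]
opening: 0.0853
yaw 75.4 q6 -0.86 q1 0.45 tcp [0.4522 0.2482 0.4038] op 0.0853 F [0.4 0.4 0.2] t 2.0
TURN [0.08 0.01 0.01]  then SHIFT [ 0.97 -0.02  0.  ] norm mm 38.8
[ 11  24  41  16 301] [262.31893688 181.56478405] [[0.3989 0.2313 0.188 ]]
[  40   61  102   98 7863] [320.73661452 259.80236551] [[0.4498 0.2504 0.188 ]]
```

View pics/w3.png

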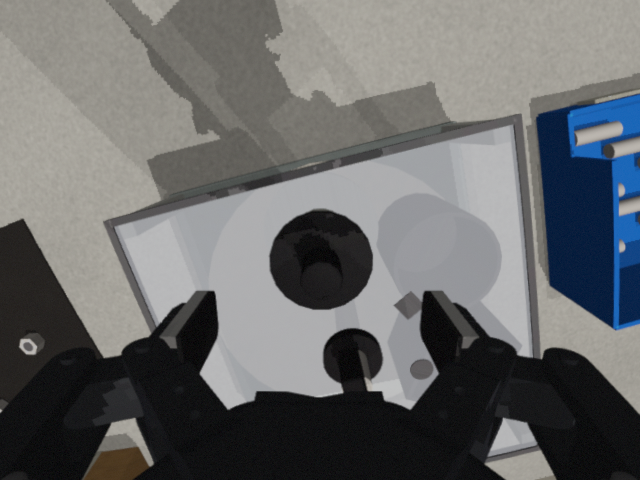

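```bash
python3 -m inch '[[[0.5,0.03,0],[0.08,0,0],0],[[0.45,0,0],[0,0,0],0],[[0,0,0],[0,0,0],0.3],[[0,0,0],[0,0,0],0.6],[[0,0,0],[0,0,0],1],[[0,0,0],[0,0,0],1],[[0,0,0],[0,0,0],1],[[0,0,0],[0,0,0],1],[[0,0,0],[0,0,0],1]]' 50
python3 - <<'E'
from h import *
s,im=snap('wrist','w4')
go(.451,.249,.365,75)
E
```

```text
clock: 2.9
tcp_pos: [0.4516, 0.2482, 0.3666]
orientation: [-1.014, 1.319, 1.013]
force: [-0.1, -0.3, 5.6]
opening: 0.0199
yaw 75.0 q6 -0.85 q1 0.45 tcp [0.4516 0.2482 0.3666] op 0.0200 F [-0.4  0.7  6.1] t 3.0
TURN [-0.01  0.02  0.02]  then SHIFT [0.04 0.02 0.02] norm mm 1.8
```

View pics/w4.png

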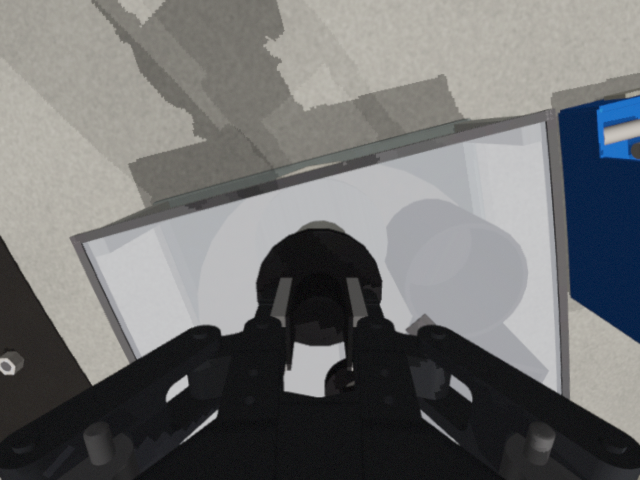

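```bash
python3 -m inch '[[[-0.3,0,0],[0,0,0],1],[[-0.6,0,0],[0,0,0],1],[[-0.6,0,0],[0,0,0],1],[[0,0,0],[0,0,0],1],[[0,0,0],[0,0,0],1]]'
python3 - <<'E'
from h import *
s,im=snap('wrist','w5')
snap('scene','s5')
go(.65,.155,.42,75)
E
```

```text
clock: 3.45
tcp_pos: [0.451, 0.2479, 0.4254]
orientation: [-1.014, 1.321, 1.014]
force: [-0.3, 0.5, -0.6]
opening: 0.0202
yaw 75.0 q6 -0.85 q1 0.45 tcp [0.4506 0.2477 0.4237] op 0.0200 F [ 0.6 -0.1 -0. ] t 3.5
TURN [-0.01 -0.02 -0.02]  then SHIFT [ 0.09 -5.42 -0.95] norm mm 219.9
```

View pics/w5.png

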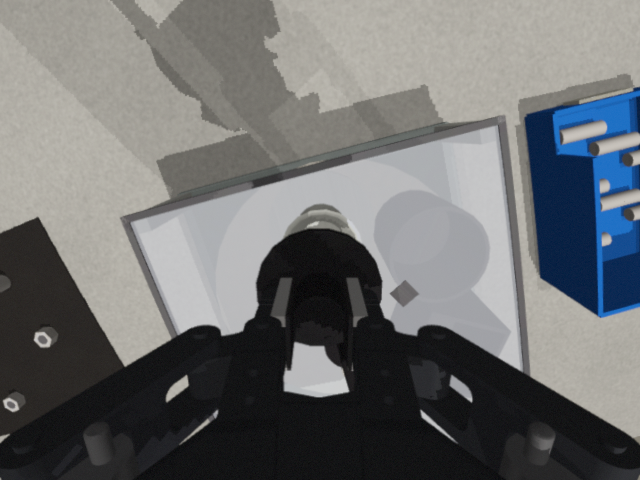

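View pics/s5.png

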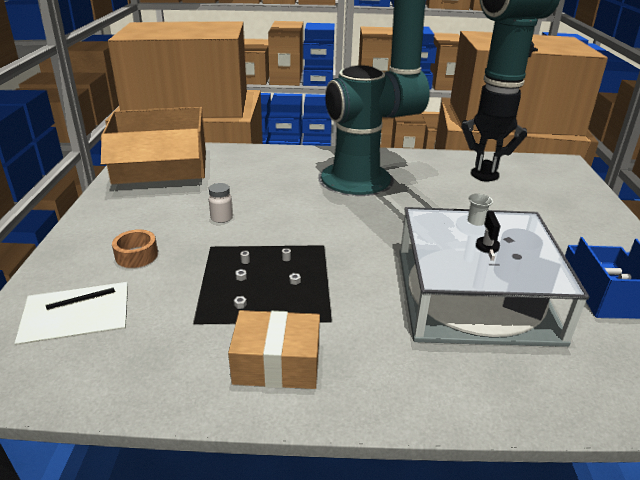

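```bash
python3 -m inch '[[[0,-0.6,-0.1],[0,0,0],1],[[0,-0.8,-0.14],[0,0,0],1],[[0,-0.8,-0.14],[0,0,0],1],[[0,-0.8,-0.14],[0,0,0],1],[[0,-0.8,-0.14],[0,0,0],1],[[0,-0.8,-0.14],[0,0,0],1],[[0.5,-0.8,-0.14],[0,0,0],1],[[0.8,0,0],[0,0,0],1],[[0.6,0,0],[0,0,0],1],[[0,0,0],[0,0,0],1],[[0,0,0],[0,0,0],1],[[0,0,0],[0,0,0],1]]'
python3 - <<'E'
from h import *
go(.65,.155,.321,75)
E
```

```text
clock: 4.75
tcp_pos: [0.6503, 0.1559, 0.3505]
orientation: [-1.015, 1.32, 1.013]
force: [-0.8, 0.2, -1.2]
opening: 0.0202
yaw 75.0 q6 -1.11 q1 0.20 tcp [0.6503 0.1559 0.3505] op 0.0202 F [-0.8  0.2 -1.2] t 4.8
TURN [-0.    0.01  0.02]  then SHIFT [ 0.74  0.   -0.02] norm mm 29.5
```

```bash
python3 -m inch '[[[0.35,0,0],[0,0,0],1],[[0.25,0,0],[0,0,0],1],[[0.12,0,0],[0,0,0],1],[[0.02,0,0],[0,0,0],1],[[0,0,0],[0,0,0],1],[[0,0,0],[0,0,0],1]]'
python3 - <<'E'
from h import *
go(.65,.155,.321,75)
E
```

```text
clock: 5.35
tcp_pos: [0.6498, 0.1557, 0.3197]
orientation: [-1.014, 1.322, 1.014]
force: [-3.3, -0.6, 3.0]
opening: 0.02
yaw 75.0 q6 -1.11 q1 0.20 tcp [0.6498 0.1557 0.3197] op 0.0200 F [-3.3 -0.6  3. ] t 5.3
TURN [-0. -0. -0.]  then SHIFT [-0.03 -0.01 -0.02] norm mm 1.5
```

```bash
python3 -m inch '[[[0,0,0],[0,0,0],0.6],[[0,0,0],[0,0,0],0.2],[[0,0,0],[0,0,0],0],[[0,0,0],[0,0,0],0],[[-0.6,0,0],[0,0,0],0],[[-1,0,0],[0,0,0],0],[[-1,0,0],[0,0,0],0],[[-0.3,0,0],[0,0,0],0],[[0,0,0],[0,0,0],0],[[0,0,0],[0,0,0],0],[[0,0,0],[0,0,0],0]]'
python3 - <<'E'
from h import *
snap('wrist','w6');snap('scene','s6')
go(.54,-.21,.43,75)
E
```

```text
clock: 6.45
tcp_pos: [0.6493, 0.1555, 0.4325]
orientation: [-1.013, 1.326, 1.016]
force: [0.3, 1.0, -0.1]
opening: 0.0854
yaw 75.0 q6 -1.11 q1 0.20 tcp [0.6494 0.1555 0.4327] op 0.0855 F [-0.  -0.5  0.2] t 6.5
TURN [-0.   -0.02 -0.05]  then SHIFT [ 0.07  0.28 -9.54] norm mm 381.6
```

View pics/w6.png

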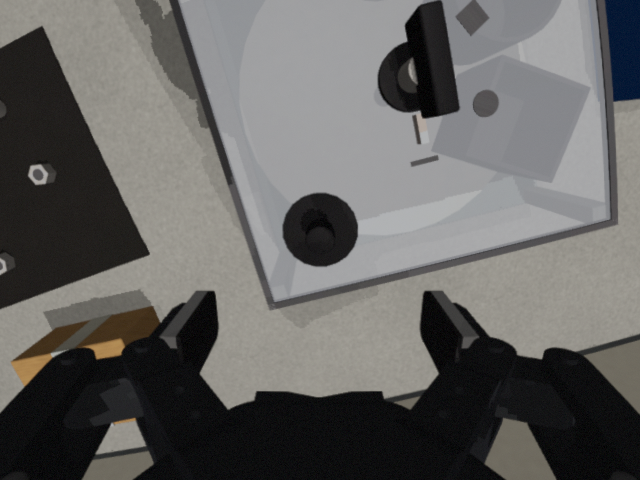

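View pics/s6.png

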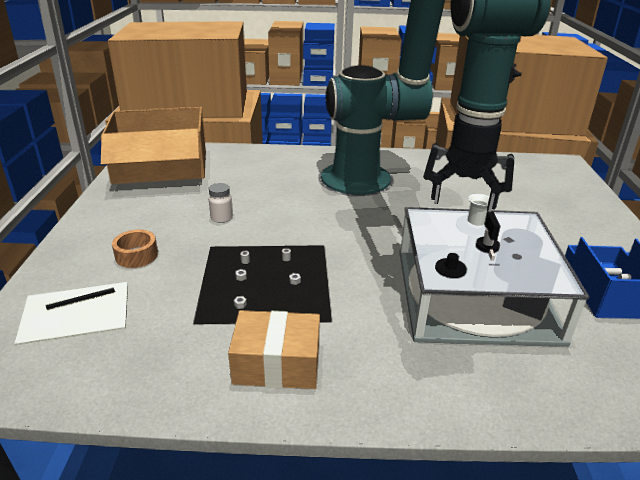

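Run:
```python
from h import *
s=arm.get_state()
print(p2w('wrist',[(424,160),(486,103),(472,17)],.127,s).round(4))
print(p2w('wrist',[(320,229.5)],.141,s).round(4),p2w('wrist',[(319,237)],.167,s).round(4))
t=cv2.imread('pics/s6.png')
```

```text
[[0.6185 0.2492 0.127 ]
 [0.5881 0.304  0.127 ]
 [0.526  0.3037 0.127 ]]
[[0.6484 0.1566 0.141 ]] [[0.6468 0.1562 0.167 ]]
```

```bash
python3 -c "
from h import *
go(.557,.2495,.39,90)"
```

```text
yaw 75.0 q6 -1.11 q1 0.20 tcp [0.6494 0.1555 0.4327] op 0.0855 F [-0.  -0.5  0.2] t 6.5
TURN [-3.28 -0.02 -0.05]  then SHIFT [1.07 2.31 2.35] norm mm 138.5
```

```bash
python3 -m inch '[[[0,0,0],[-0.85,0,0],0],[[0,0,0],[-0.85,0,0],0],[[0,0,0],[-0.85,0,0],0],[[0,0,0],[-0.73,0,0],0],[[0,0.7,0.7],[0,0,0],0],[[0,0.8,0.8],[0,0,0],0],[[0.4,0.8,0.85],[0,0,0],0],[[0.67,0,0],[0,0,0],0],[[0,0,0],[0,0,0],0],[[0,0,0],[0,0,0],0],[[0,0,0],[0,0,0],0]]'; python3 -c "
from h import *
go(.557,.2495,.343,90)
snap('wrist','w7')"
```

```text
clock: 7.65
tcp_pos: [0.5588, 0.2492, 0.3935]
orientation: [-1.209, 1.209, 1.208]
force: [1.1, 0.3, 0.4]
opening: 0.0853
yaw 90.0 q6 -1.19 q1 0.38 tcp [0.5588 0.2492 0.3935] op 0.0853 F [1.1 0.3 0.4] t 7.7
TURN [-0.01  0.    0.01]  then SHIFT [1.26 0.05 0.01] norm mm 50.5
```

View pics/w7.png

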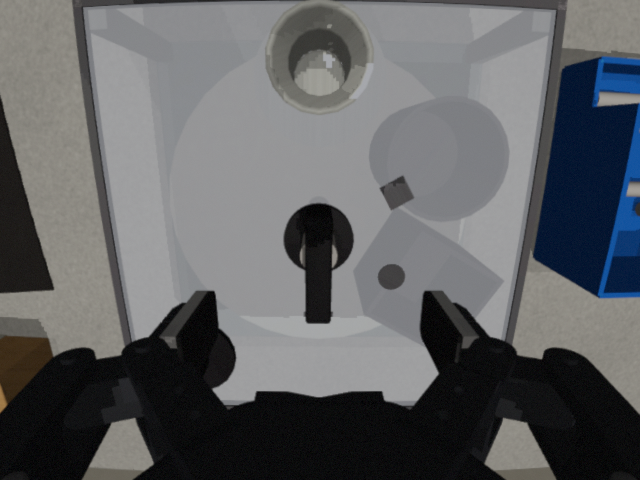

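```bash
python3 -m inch '[[[0.5,0.04,0],[0,0,0],0],[[0.5,0,0],[0,0,0],0],[[0.26,0,0],[0,0,0],0],[[0,0,0],[0,0,0],0],[[0,0,0],[0,0,0],0.5],[[0,0,0],[0,0,0],1],[[0,0,0],[0,0,0],1],[[0,0,0],[0,0,0],1],[[0,0,0],[0,0,0],1],[[0,0,0],[0,0,0],1],[[0,0,0],[0,0,0],1]]' 60; python3 -c "
from h import *
print(p2w('wrist',[(320,57)],.182,arm.get_state()|{'tcp_pos':np.array([.5588,.2492,.3935])}))
go(.557,.2495,.343,90)
"
```

```text
clock: 8.8
tcp_pos: [0.5565, 0.2491, 0.343]
orientation: [-1.211, 1.21, 1.208]
force: [-1.3, -5.0, 5.6]
opening: 0.0132
[[0.4511424  0.24988164 0.182     ]]
yaw 90.0 q6 -1.19 q1 0.38 tcp [0.5565 0.2491 0.343 ] op 0.0132 F [-1.3 -5.   5.6] t 8.8
TURN [ 0.   -0.01  0.01]  then SHIFT [ 0.   -0.01  0.01] norm mm 0.7
```

```bash
python3 -m inch '[[[0,0,0],[-0.5,0,0],1],[[0,0,0],[-0.9,0,0],1],[[0,0,0],[-1,0,0],1],[[0,0,0],[-1,0,0],1],[[0,0,0],[-1,0,0],1],[[0,0,0],[-1,0,0],1],[[0,0,0],[-1,0,0],1],[[0,0,0],[-1,0,0],1],[[0,0,0],[-1,0,0],1],[[0,0,0],[-1,0,0],1],[[0,0,0],[-1,0,0],1],[[0,0,0],[-1,0,0],1]]';python3 -m inch '[[[0,0,0],[-1,0,0],1],[[0,0,0],[-0.69,0,0],1],[[0,0,0],[0,0,0],1],[[0,0,0],[0,0,0],1],[[0,0,0],[0,0,0],1]]'; python3 -c "
from h import *
go(.557,.2495,.343,150)
"
```

```text
clock: 10.0
tcp_pos: [0.5567, 0.2486, 0.3431]
orientation: [-1.847, 0.628, 1.843]
force: [-1.0, -6.2, 5.1]
opening: 0.0129
clock: 10.5
tcp_pos: [0.5567, 0.2486, 0.3431]
orientation: [-1.929, 0.518, 1.926]
force: [0.2, -7.7, 6.4]
opening: 0.0128
yaw 150.0 q6 -2.24 q1 0.38 tcp [0.5567 0.2486 0.3431] op 0.0128 F [ 0.2 -7.7  6.4] t 10.5
TURN [ 0.   -0.03 -0.02]  then SHIFT [ 0.   -0.02  0.01] norm mm 1.0
```

```bash
python3 -m inch '[[[0,0,0],[0,0,0],0.6],[[0,0,0],[0,0,0],0.2],[[0,0,0],[0,0,0],0],[[0,0,0],[0,0,0],0],[[-0.6,0,0],[0,0,0],0],[[-1,0,0],[0,0,0],0],[[-1,0,0],[0,0,0],0],[[-0.3,0,0],[0,0,0],0],[[0,0,0],[0,0,0],0],[[0,0,0],[0,0,0],0]]'; python3 -c "
from h import *
snap('wrist','w8')
go(.5,-.21,.43,75)
go(.5,-.21,.43,0)
"
```

```text
clock: 11.5
tcp_pos: [0.556, 0.2496, 0.457]
orientation: [-1.926, 0.517, 1.929]
force: [-0.1, 0.0, -0.3]
opening: 0.0853
yaw 150.0 q6 -2.24 q1 0.38 tcp [0.5558 0.2495 0.4559] op 0.0856 F [-1.6 -0.2 -0. ] t 11.6
TURN [16.37  0.   -0.05]  then SHIFT [  0.65  -1.63 -11.46] norm mm 463.6
yaw 150.0 q6 -2.24 q1 0.38 tcp [0.5558 0.2495 0.4559] op 0.0856 F [-1.6 -0.2 -0. ] t 11.6
TURN [ 3.273e+01 -3.000e-02 -5.000e-02]  then SHIFT [  0.65 -11.49  -1.4 ] norm mm 463.6
```

View pics/w8.png

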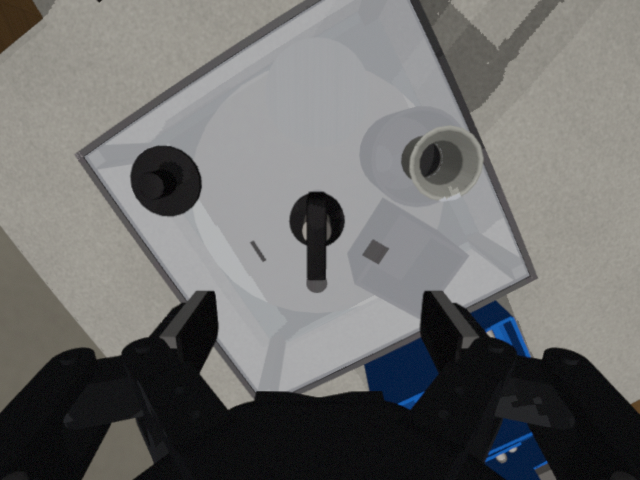

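```bash
python3 -m inch '[[[0,0,0],[1,0,0],0],[[0,0,0],[1,0,0],0],[[0,0,0],[1,0,0],0],[[0,0,0],[1,0,0],0],[[0,0,0],[1,0,0],0],[[0,0,0],[1,0,0],0],[[0,0,0],[1,0,0],0],[[0,0,0],[1,0,0],0],[[0,0,0],[1,0,0],0],[[0,0,0],[1,0,0],0],[[0,0,0],[1,0,0],0],[[0,0,0],[1,0,0],0]]';python3 -m inch '[[[0,0,-0.5],[1,0,0],0],[[0,0,-0.5],[1,0,0],0],[[0,0,-0.7],[1,0,0],0],[[0,0,-0.8],[0.35,0,0],0],[[0,-0.2,-1],[0,0,0],0],[[0,-0.2,-1],[0,0,0],0],[[0,-0.2,-1],[0,0,0],0],[[0,-0.2,-1],[0,0,0],0],[[0,-0.2,-1],[0,0,0],0],[[0,-0.2,-1],[0,0,0],0],[[0,-0.2,-1],[0,0,0],0],[[0,-0.2,-1],[0,0,0],0]]'; python3 -c "
from h import *
go(.45,-.176,.3,75)
"
```

```text
clock: 12.75
tcp_pos: [0.5558, 0.2494, 0.455]
orientation: [-1.27, 1.173, 1.274]
force: [1.2, -0.6, -0.6]
opening: 0.0854
clock: 13.95
tcp_pos: [0.5561, -0.1776, 0.4553]
orientation: [-1.072, 1.291, 1.079]
force: [0.7, 0.2, -0.0]
opening: 0.0856
yaw 79.6 q6 -1.74 q1 -0.35 tcp [ 0.5561 -0.1776  0.4553] op 0.0856 F [ 0.7  0.2 -0. ] t 13.9
TURN [ 1.01  0.01 -0.06]  then SHIFT [ 3.88  2.57 -0.65] norm mm 188.0
```

```bash
python3 -m inch '[[[0.5,0.85,-0.2],[0,0,0],0],[[0.7,0.85,-0.2],[0,0,0],0],[[0.7,0.8,0],[0,0,0],0],[[0.6,0,0],[0,0,0],0],[[0,0,0],[0,0,0],0],[[0,0,0],[0,0,0],0],[[0,0,0],[0,0,0],0]]'; python3 -c "
from h import *
snap('wrist','w9')
go(.45,-.176,.3)
"
```

```text
clock: 14.65
tcp_pos: [0.4566, -0.1742, 0.3593]
orientation: [-1.076, 1.288, 1.074]
force: [-0.4, -0.3, 0.1]
opening: 0.0851
yaw 79.7 q6 -1.81 q1 -0.42 tcp [ 0.4567 -0.1742  0.3597] op 0.0855 F [-0.3  0.5  0.1] t 14.7
TURN [ 0.   -0.01  0.03]  then SHIFT [ 1.49  0.16 -0.07] norm mm 60.1
```

View pics/w9.png

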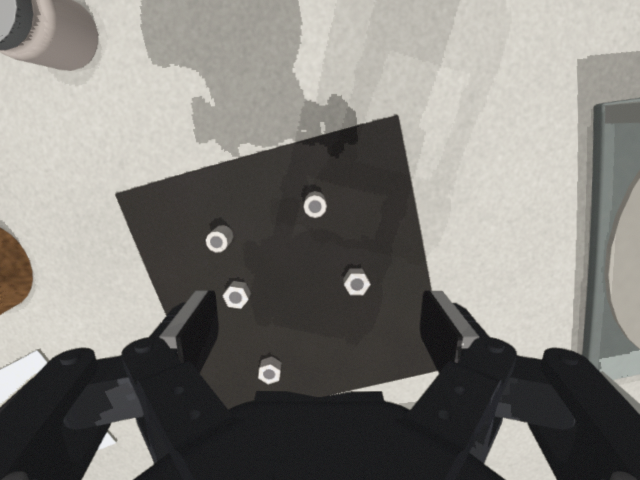

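```bash
cat >> h.py <<'E'
def blobs(im,s,thr=190,cam='wrist'):
    g=cv2.cvtColor(im,7); b=(g>thr).astype(np.uint8)
    cs,_=cv2.findContours(b,cv2.RETR_EXTERNAL,2)
    for c in cs:
        A=cv2.contourArea(c)
        if 120<A<3000:
            (x,y),r=cv2.minEnclosingCircle(c)
            if A/(3.14*r*r)>.6:
                M=cv2.moments(c); u=(M['m10']/A,M['m01']/A)
                h=[]
                pts=p2w(cam,c.reshape(-1,2).astype(float),.017,s)[:,:2]; ctr=pts.mean(0); rr=np.linalg.norm(pts-ctr,axis=1); th=np.arctan2(*(pts-ctr).T[::-1])
                # 6-fold phase of corner direction
                ph=np.degrees(np.angle(np.sum(rr*np.exp(6j*th)-rr.mean()*np.exp(6j*th))))/6
                print(np.round(u,1),'A %d circ %.2f'%(A,A/(3.14*r*r)),'sleeve',p2w(cam,[u],.027,s)[0,:2].round(4),'nut',p2w(cam,[u],.017,s)[0,:2].round(4),'corner %.0f'%ph,'rmax/min %.2f'%(rr.max()/rr.min()))
E
python3 -c "
from h import *
s=arm.get_state();blobs(cv2.imread('pics/w9.png')[:,:,::-1],s)"
```

```text
[268.7 373.7] A 267 circ 0.73 sleeve [ 0.6119 -0.2552] nut [ 0.6194 -0.2582] corner -17 rmax/min 1.36
[235.2 297.1] A 343 circ 0.74 sleeve [ 0.5202 -0.2674] nut [ 0.5246 -0.2709] corner 11 rmax/min 1.25
[356.7 283.6] A 349 circ 0.77 sleeve [ 0.5271 -0.1502] nut [ 0.5317 -0.1498] corner 21 rmax/min 1.31
[216.2 241.3] A 290 circ 0.85 sleeve [ 0.4624 -0.2708] nut [ 0.4648 -0.2744] corner -10 rmax/min 1.24
[314.5 205.9] A 327 circ 0.90 sleeve [ 0.4462 -0.1759] nut [ 0.4482 -0.1763] corner -13 rmax/min 1.29
```

```bash
python3 -c "
from h import *
go(.447,-.1757,.183,80)"
python3 -m inch '[[[0.7,0.22,-0.09],[0,0,0],0],[[0.8,0,0],[0,0,0],0],[[0.8,0,0],[0,0,0],0],[[0.7,0,0],[0,0,0],0],[[0.5,0,0],[0,0,0],0],[[0.4,0,0],[0,0,0],0],[[0,0,0],[0,0,0],0],[[0,0,0],[0,0,0],0]]'; python3 -c "
from h import *
snap('wrist','w10')
go(.447,-.1757,.183,80)
"
```

```text
yaw 79.7 q6 -1.81 q1 -0.42 tcp [ 0.4567 -0.1742  0.3597] op 0.0855 F [-0.3  0.5  0.1] t 14.7
TURN [-0.07 -0.01  0.03]  then SHIFT [ 4.42  0.23 -0.08] norm mm 176.9
clock: 15.5
tcp_pos: [0.4473, -0.1762, 0.2032]
orientation: [-1.076, 1.288, 1.074]
force: [0.7, -0.0, -0.7]
opening: 0.0852
yaw 79.7 q6 -1.82 q1 -0.43 tcp [ 0.4475 -0.1763  0.2037] op 0.0854 F [ 1.  -0.4 -0.2] t 15.6
TURN [-0.07 -0.01  0.03]  then SHIFT [0.52 0.01 0.01] norm mm 20.7
```

View pics/w10.png

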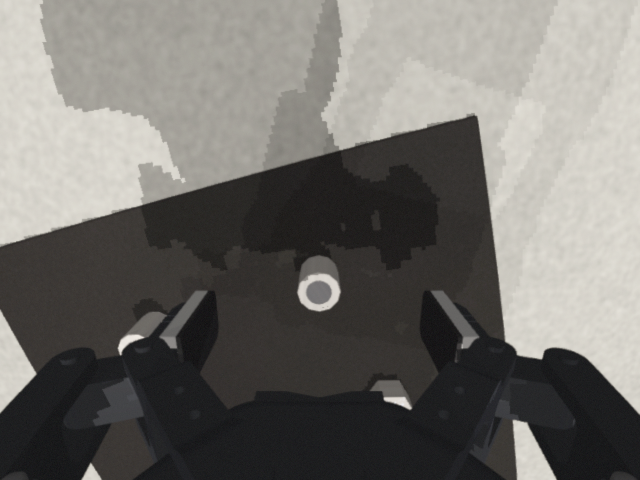

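```bash
python3 -m inch '[[[0.3,0,0],[0,0,0],0],[[0.22,0,0],[0,0,0],0.2],[[0,0,0],[0,0,0],0.5],[[0,0,0],[0,0,0],1],[[0,0,0],[0,0,0],1],[[0,0,0],[0,0,0],1],[[0,0,0],[0,0,0],1],[[0,0,0],[0,0,0],1],[[0,0,0],[0,0,0],1]]' 50; python3 -c "
from h import *
go(.4515,.2495,.39,80)
"
```

```text
clock: 16.45
tcp_pos: [0.4466, -0.176, 0.1819]
orientation: [-1.076, 1.289, 1.074]
force: [0.8, -0.5, 2.7]
opening: 0.018
yaw 79.6 q6 -1.82 q1 -0.43 tcp [ 0.4466 -0.176   0.1819] op 0.0180 F [ 0.8 -0.5  2.7] t 16.4
TURN [-0.08 -0.    0.01]  then SHIFT [-5.2   1.73 10.5 ] norm mm 473.7
```

```bash
python3 -m inch '[[[-0.5,0,0],[0,0,0],1],[[-0.9,0,0],[0,0,0],1],[[-1,0,0.3],[0,0,0],1],[[-0.9,0.2,0.7],[0,0,0],1],[[-0.9,0.2,0.8],[0,0,0],1],[[-0.7,0.2,1],[0,0,0],1],[[-0.3,0.2,1.1],[0,0,0],1]]'; python3 -m inch '[[[-0.9,0.2,0.8],[0,0,0],1],[[0,0.2,1],[0,0,0],1]]'; python3 -c "
from h import *
go(.4515,.2495,.39)
"
```

```text
clock: 16.65
tcp_pos: [0.4455, -0.103, 0.2206]
orientation: [-1.077, 1.287, 1.068]
force: [1.2, 0.1, 0.5]
opening: 0.0178
yaw 79.5 q6 -1.67 q1 -0.28 tcp [ 0.4455 -0.103   0.2206] op 0.0178 F [1.2 0.1 0.5] t 16.6
TURN [ 0.   -0.01  0.08]  then SHIFT [-4.23  1.46  8.69] norm mm 391.1out of range; nothing moved
```

```bash
python3 -m inch '[[[-0.9,0.1,0.4],[0,0,0],1],[[-1,0.1,0.6],[0,0,0],1],[[-1,0.1,0.7],[0,0,0],1],[[-0.8,0.1,0.8],[0,0,0],1],[[-0.5,0.2,1],[0,0,0],1],[[0,0.2,1],[0,0,0],1],[[0,0.2,1],[0,0,0],1],[[0,0.2,1],[0,0,0],1],[[0,0.2,1],[0,0,0],1],[[0,0.2,1],[0,0,0],1],[[0,0,0],[0,0,0],1],[[0,0,0],[0,0,0],1]]'; python3 -c "
from h import *
go(.4515,.2495,.39)
"
```

```text
clock: 17.85
tcp_pos: [0.4411, 0.2444, 0.3849]
orientation: [-1.077, 1.29, 1.077]
force: [-0.2, -1.3, -0.5]
opening: 0.0177
yaw 79.8 q6 -0.94 q1 0.46 tcp [0.4411 0.2444 0.3849] op 0.0177 F [-0.2 -1.3 -0.5] t 17.9
TURN [-0.   -0.02 -0.01]  then SHIFT [-0.13 -0.23  0.17] norm mm 12.7
```

```bash
python3 -m inch '[[[0,-0.24,0.17],[0,0,0],1],[[0,0,0],[0,0,0],1],[[0.3,0,0],[0,0,0],1],[[0.2,0,0],[0,0,0],1],[[0,0,0],[0,0,0],1],[[0,0,0],[0,0,0],1]]'; python3 -c "
from h import *
snap('wrist','w11')
go(.4515,.2495,.362)
"
```

```text
clock: 18.45
tcp_pos: [0.4519, 0.2483, 0.3646]
orientation: [-1.075, 1.291, 1.075]
force: [-0.5, 0.4, -1.4]
opening: 0.0179
yaw 79.6 q6 -0.94 q1 0.45 tcp [0.4521 0.2485 0.3652] op 0.0178 F [-0.1  0.2 -0.3] t 18.5
TURN [-0.   -0.   -0.01]  then SHIFT [0.08 0.02 0.02] norm mm 3.4
```

View pics/w11.png

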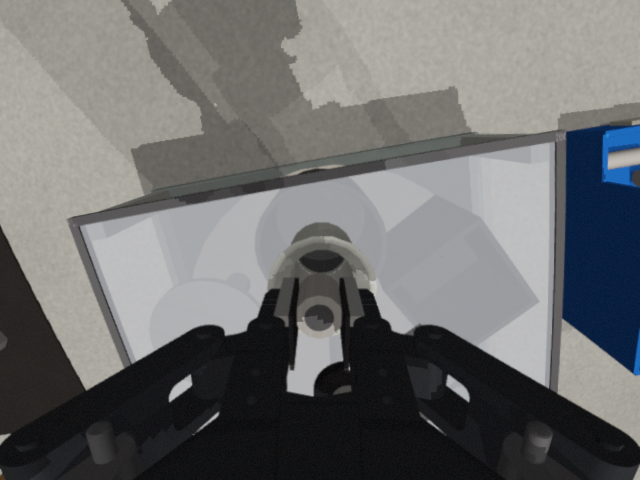

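```bash
python3 -m inch '[[[0.08,0.02,0.02],[0,0,0],1],[[0,0,0],[0,0,0],1],[[0,0,0],[0,0,0],0.5],[[0,0,0],[0,0,0],0],[[0,0,0],[0,0,0],0],[[0,0,0],[0,0,0],0],[[-0.5,0,0],[0,0,0],0],[[-1,0,0],[0,0,0],0],[[-0.5,0,0],[0,0,0],0],[[0,0,0],[0,0,0],0],[[0,0,0],[0,0,0],0]]'; python3 -c "
from h import *
snap('wrist','w12')
go(.46,-.27,.36)
"
```

```text
clock: 19.6
tcp_pos: [0.4515, 0.2497, 0.4423]
orientation: [-1.075, 1.289, 1.075]
force: [0.2, 0.9, -0.3]
opening: 0.0853
yaw 79.7 q6 -0.93 q1 0.46 tcp [0.4512 0.2495 0.4412] op 0.0852 F [-0.3  0.3 -0.6] t 19.6
TURN [-0.   -0.01 -0.01]  then SHIFT [  2.03  -2.55 -12.74] norm mm 525.9
```

View pics/w12.png

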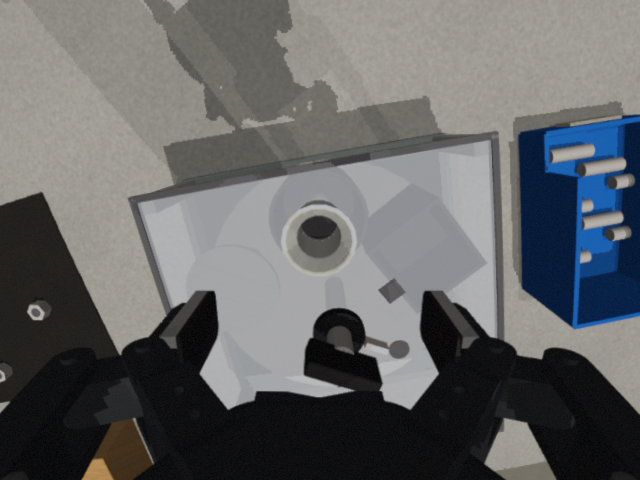

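```bash
python3 -m inch '[[[0,-0.2,-0.7],[0,0,0],0],[[0,-0.2,-1],[0,0,0],0],[[0,-0.2,-1],[0,0,0],0],[[0,-0.2,-1],[0,0,0],0],[[0,-0.2,-1],[0,0,0],0],[[0,-0.2,-1],[0,0,0],0],[[0.1,-0.2,-1],[0,0,0],0],[[0.3,-0.2,-1],[0,0,0],0],[[0.4,-0.2,-1],[0,0,0],0],[[0.4,-0.2,-1],[0,0,0],0],[[0.4,-0.2,-1],[0,0,0],0],[[0.4,-0.2,-1],[0,0,0],0]]'; python3 -c "
from h import *
go(.4628,-.2708,.3,84)
"
```

```text
clock: 20.85
tcp_pos: [0.4608, -0.2292, 0.3595]
orientation: [-1.072, 1.29, 1.078]
force: [0.3, 0.2, 1.0]
opening: 0.0855
yaw 79.6 q6 -1.90 q1 -0.51 tcp [ 0.4608 -0.2292  0.3595] op 0.0855 F [0.3 0.2 1. ] t 20.9
TURN [-0.95  0.02 -0.04]  then SHIFT [ 1.49 -0.16 -1.03] norm mm 72.6
```

```bash
python3 -m inch '[[[0.4,-0.1,-0.6],[0,0,0],0],[[0.5,-0.1,-0.25],[0,0,0],0],[[0.2,0,0],[0,0,0],0],[[0,0,0],[0,0,0],0],[[0,0,0],[0,0,0],0],[[0,0,0],[0,0,0],0]]'; python3 -c "
from h import *
s,im=snap('wrist','w13')
blobs(im,s)
go(.4628,-.2708,.182)
"
```

```text
clock: 21.45
tcp_pos: [0.4641, -0.2621, 0.3192]
orientation: [-1.077, 1.288, 1.075]
force: [-0.3, -0.1, 0.2]
opening: 0.085
[352.  381.2] A 341 circ 0.66 sleeve [ 0.6103 -0.2577] nut [ 0.6185 -0.258 ] corner -22 rmax/min 1.46
[320.8 293.8] A 463 circ 0.78 sleeve [ 0.5191 -0.2701] nut [ 0.5239 -0.2709] corner 9 rmax/min 1.35
[461.4 278.1] A 469 circ 0.77 sleeve [ 0.5264 -0.1533] nut [ 0.5315 -0.1496] corner 20 rmax/min 1.31
[307.3 228.5] A 392 circ 0.88 sleeve [ 0.4621 -0.2706] nut [ 0.4646 -0.2714] corner -21 rmax/min 1.54
yaw 79.7 q6 -1.95 q1 -0.56 tcp [ 0.4642 -0.2622  0.3194] op 0.0856 F [-0.4 -0.   0.1] t 21.5
TURN [ 0.   -0.01  0.02]  then SHIFT [ 3.44 -0.   -0.22] norm mm 137.7
```

View pics/w13.png

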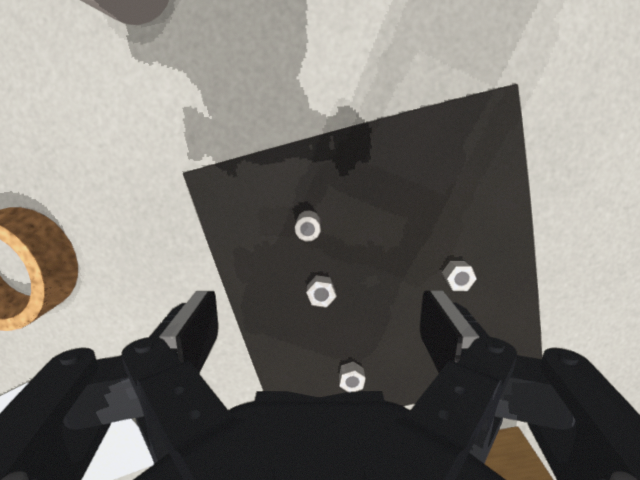

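```bash
python3 -m inch '[[[0.6,0.03,-0.22],[0,0,0],0],[[0.8,0,0],[0,0,0],0],[[0.8,0,0],[0,0,0],0],[[0.7,0,0],[0,0,0],0],[[0.35,0,0],[0,0,0],0],[[0.16,0,0],[0,0,0],0.2],[[0,0,0],[0,0,0],0.5],[[0,0,0],[0,0,0],1],[[0,0,0],[0,0,0],1],[[0,0,0],[0,0,0],1],[[0,0,0],[0,0,0],1],[[0,0,0],[0,0,0],1]]' 50; python3 -c "
from h import *
go(.4515,.2495,.39)
"
```

```text
clock: 22.7
tcp_pos: [0.4618, -0.2718, 0.1836]
orientation: [-1.077, 1.288, 1.073]
force: [-1.0, 0.9, 6.6]
opening: 0.0179
yaw 79.7 q6 -1.97 q1 -0.58 tcp [ 0.4618 -0.2718  0.1836] op 0.0179 F [-1.   0.9  6.6] t 22.7
TURN [ 0.   -0.01  0.03]  then SHIFT [-5.16  2.59 12.78] norm mm 560.8
```

```bash
python3 -m inch '[[[-0.5,0,0],[0,0,0],1],[[-0.9,0,0.3],[0,0,0],1],[[-0.9,0.2,0.6],[0,0,0],1],[[-0.9,0.2,0.6],[0,0,0],1],[[-0.7,0.2,0.9],[0,0,0],1],[[-0.7,0.2,0.9],[0,0,0],1],[[-0.4,0.2,1],[0,0,0],1],[[-0.16,0.2,1],[0,0,0],1],[[0,0.2,1],[0,0,0],1],[[0,0.2,1],[0,0,0],1],[[0,0.2,1],[0,0,0],1],[[0,0.2,1],[0,0,0],1]]'; python3 -c "
from h import *
go(.4515,.2495,.39)
"
```

```text
clock: 23.9
tcp_pos: [0.4485, 0.1106, 0.3887]
orientation: [-1.075, 1.288, 1.074]
force: [-0.3, 0.0, 0.3]
opening: 0.018
yaw 79.6 q6 -1.20 q1 0.19 tcp [0.4485 0.1106 0.3887] op 0.0180 F [-0.3  0.   0.3] t 23.9
TURN [-0.    0.    0.01]  then SHIFT [-0.03  0.55  3.43] norm mm 138.9
```

```bash
python3 -m inch '[[[0,0.1,0.95],[0,0,0],1],[[0,0.1,0.95],[0,0,0],1],[[0,0.1,0.9],[0,0,0],1],[[0,0.1,0.4],[0,0,0],1],[[0,0,0],[0,0,0],1],[[0.2,0,0],[0,0,0],1],[[0.2,0,0],[0,0,0],1],[[0,0,0],[0,0,0],1],[[0,0,0],[0,0,0],1]]'; python3 -c "
from h import *
go(.4515,.2495,.3635)
"
```

```text
clock: 24.8
tcp_pos: [0.4562, 0.2369, 0.3716]
orientation: [-1.074, 1.291, 1.075]
force: [-0.9, 0.2, 0.4]
opening: 0.0174
yaw 79.6 q6 -0.96 q1 0.43 tcp [0.4562 0.2369 0.3716] op 0.0174 F [-0.9  0.2  0.4] t 24.8
TURN [-0.   -0.01 -0.01]  then SHIFT [0.2  0.17 0.29] norm mm 15.7
```

```bash
python3 -m inch '[[[0,0.16,0.29],[0,0,0],1],[[0,0,0],[0,0,0],1],[[0.18,0,0],[0,0,0],1],[[0,0,0],[0,0,0],1],[[0,0,0],[0,0,0],1]]'; python3 -c "
from h import *
snap('wrist','w14')
go(.4515,.2495,.363)
"
```

```text
clock: 25.3
tcp_pos: [0.4519, 0.2503, 0.3646]
orientation: [-1.075, 1.29, 1.076]
force: [0.4, -0.1, -0.4]
opening: 0.0178
yaw 79.7 q6 -0.93 q1 0.46 tcp [0.452  0.2503 0.3648] op 0.0180 F [-0.6  0.  -0.4] t 25.4
TURN [-0. -0. -0.]  then SHIFT [ 0.05  0.01 -0.02] norm mm 2.1
```

View pics/w14.png

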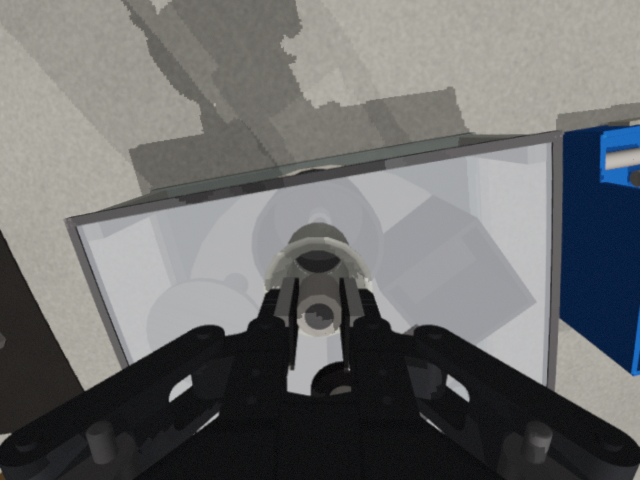

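```bash
python3 -m inch '[[[0.04,0,0],[0,0,0],1],[[0,0,0],[0,0,0],0.5],[[0,0,0],[0,0,0],0],[[0,0,0],[0,0,0],0],[[0,0,0],[0,0,0],0],[[-0.5,0,0],[0.3,0,0],0],[[-1,0,0],[1,0,0],0],[[-0.5,0,0],[1,0,0],0],[[0,0,0],[1,0,0],0],[[0,0,0],[1,0,0],0],[[0,0,0],[1,0,0],0],[[0,0,0],[1,0,0],0]]';  python3 -c "
from h import *
snap('top','t15');snap('wrist','w15')
go(.557,.2495,.39,-30)
"
```

```text
clock: 26.55
tcp_pos: [0.4521, 0.2504, 0.4437]
orientation: [-0.689, 1.458, 0.689]
force: [1.0, -0.6, -0.9]
opening: 0.0857
yaw 50.8 q6 -0.43 q1 0.46 tcp [0.4521 0.2504 0.4436] op 0.0854 F [ 0.1 -0.4 -0.1] t 26.6
TURN [17.62  0.    0.  ]  then SHIFT [1.34 1.29 2.28] norm mm 117.8
```

View pics/w15.png

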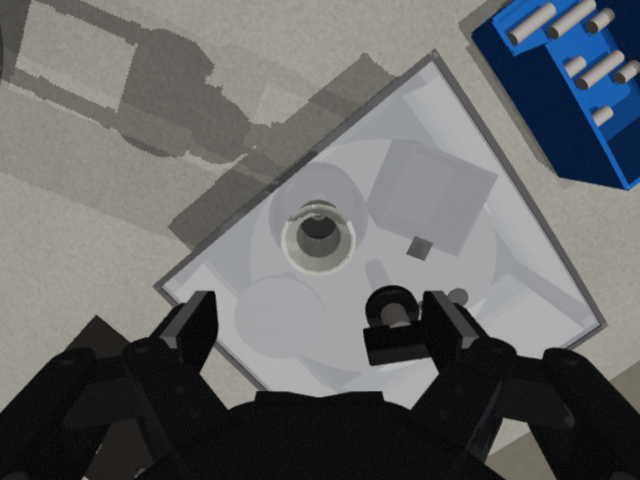

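View pics/t15.png

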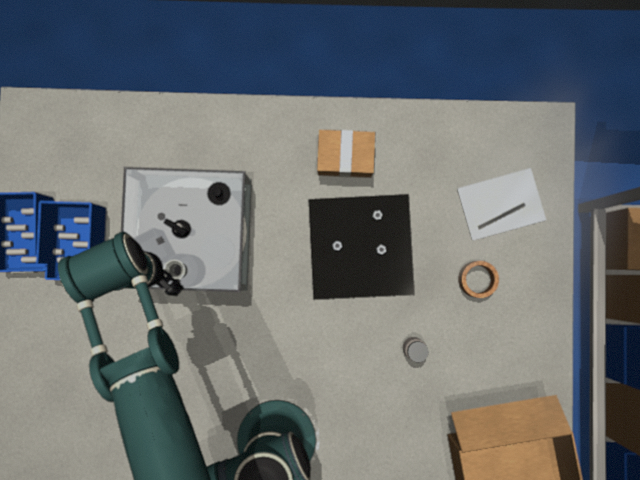

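```bash
python3 -m inch '[[[0,0,0],[1,0,0],0],[[0,0,0],[1,0,0],0],[[0,0,0],[1,0,0],0],[[0,0,0],[1,0,0],0],[[0,0,0],[1,0,0],0],[[0,0,0],[1,0,0],0],[[0,0,0],[1,0,0],0],[[0,0,0],[1,0,0],0],[[0,0,0],[1,0,0],0],[[0,0,0],[1,0,0],0],[[0,0,0],[1,0,0],0],[[0,0,0],[1,0,0],0]]';python3 -m inch '[[[0,0,0],[1,0,0],0],[[0,0,0],[1,0,0],0],[[0,0,0],[1,0,0],0],[[0,0,0],[1,0,0],0],[[0,0,0],[1,0,0],0],[[0,0.4,0.7],[0.62,0,0],0],[[0,0.5,0.9],[0,0,0],0],[[0.4,0.4,0.68],[0,0,0],0],[[0.6,0,0],[0,0,0],0],[[0,0,0],[0,0,0],0],[[0,0,0],[0,0,0],0],[[0,0,0],[0,0,0],0]]'; python3 -c "
from h import *
snap('wrist','w16')
go(.557,.2495,.343,-30)
"
```

```text
clock: 27.85
tcp_pos: [0.4521, 0.2504, 0.4435]
orientation: [0.059, 1.57, -0.059]
force: [0.4, -0.8, 0.2]
opening: 0.0854
clock: 29.05
tcp_pos: [0.5569, 0.2517, 0.4049]
orientation: [0.41, 1.53, -0.409]
force: [0.1, 0.4, -0.4]
opening: 0.0854
yaw -29.9 q6 0.91 q1 0.38 tcp [0.5569 0.2517 0.4053] op 0.0854 F [ 0.7 -1.3  0. ] t 29.1
TURN [ 0.01  0.02 -0.02]  then SHIFT [ 1.56 -0.05  0.03] norm mm 62.3
```

View pics/w16.png

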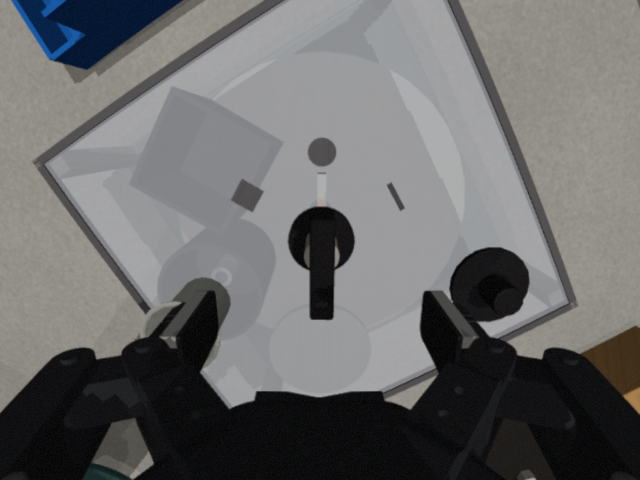

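```bash
python3 -m inch '[[[0.5,-0.05,0.03],[0,0,0],0],[[0.6,0,0],[0,0,0],0],[[0.44,0,0],[0,0,0],0],[[0,0,0],[0,0,0],0],[[0,0,0],[0,0,0],0.5],[[0,0,0],[0,0,0],1],[[0,0,0],[0,0,0],1],[[0,0,0],[0,0,0],1],[[0,0,0],[0,0,0],1],[[0,0,0],[0,0,0],1],[[0,0,0],[0,0,0],1]]' 60; python3 -c "
from h import *
go(.557,.2495,.343,30)
"
```

```text
clock: 30.2
tcp_pos: [0.5574, 0.2492, 0.3428]
orientation: [0.411, 1.531, -0.41]
force: [-0.1, -2.3, 4.3]
opening: 0.0131
yaw -30.0 q6 0.90 q1 0.38 tcp [0.5574 0.2492 0.3428] op 0.0131 F [-0.1 -2.3  4.3] t 30.2
TURN [-1.309e+01  1.000e-02 -0.000e+00]  then SHIFT [-0.01  0.01 -0.  ] norm mm 0.5
```

```bash
python3 -m inch '[[[0,0,0],[-0.5,0,0],1],[[0,0,0],[-0.9,0,0],1],[[0,0,0],[-1,0,0],1],[[0,0,0],[-1,0,0],1],[[0,0,0],[-1,0,0],1],[[0,0,0],[-1,0,0],1],[[0,0,0],[-1,0,0],1],[[0,0,0],[-1,0,0],1],[[0,0,0],[-1,0,0],1],[[0,0,0],[-1,0,0],1],[[0,0,0],[-1,0,0],1],[[0,0,0],[-1,0,0],1]]';python3 -m inch '[[[0,0,0],[-1,0,0],1],[[0,0,0],[-0.69,0,0],1],[[0,0,0],[0,0,0],1],[[0,0,0],[0,0,0],1],[[0,0,0],[0,0,0],0.6],[[0,0,0],[0,0,0],0.2],[[0,0,0],[0,0,0],0],[[0,0,0],[0,0,0],0]]'; python3 -c "
from h import *
go(.557,.2495,.343,30)
"
```

```text
clock: 31.4
tcp_pos: [0.5571, 0.2492, 0.3428]
orientation: [-0.308, 1.548, 0.308]
force: [-1.6, -0.7, 5.9]
opening: 0.0129
clock: 32.2
tcp_pos: [0.557, 0.2491, 0.3415]
orientation: [-0.411, 1.532, 0.411]
force: [-0.1, 0.1, 0.3]
opening: 0.0707
yaw 30.0 q6 -0.14 q1 0.38 tcp [0.557  0.2491 0.3415] op 0.0707 F [-0.1  0.1  0.3] t 32.2
TURN [ 0.   -0.01 -0.  ]  then SHIFT [-0.04  0.01  0.  ] norm mm 1.6
```

```bash
python3 -m inch '[[[0,0,0],[0,0,0],0],[[-0.6,0,0],[0,0,0],0],[[-1,0,0],[0,0,0],0],[[-0.9,0,0],[-0.5,0,0],0],[[0,0,0],[-1,0,0],0],[[0,0,0],[-1,0,0],0],[[0,0,0],[-1,0,0],0],[[0,0,0],[-1,0,0],0],[[0,0,0],[-1,0,0],0],[[0,0,0],[-1,0,0],0],[[0,0,0],[-1,0,0],0],[[0,0,0],[-1,0,0],0]]'; python3 -c "
from h import *
snap('wrist','w17')
go(.56,-.20,.36,75)
"
```

```text
clock: 33.4
tcp_pos: [0.5571, 0.2491, 0.4417]
orientation: [-0.937, 1.36, 0.937]
force: [-0.2, 0.1, -0.8]
opening: 0.085
yaw 69.3 q6 -0.83 q1 0.38 tcp [0.5571 0.2491 0.4418] op 0.0857 F [0.5 0.6 0.1] t 33.5
TURN [-1.24 -0.   -0.  ]  then SHIFT [  2.05  -2.98 -10.83] norm mm 456.5
```

View pics/w17.png

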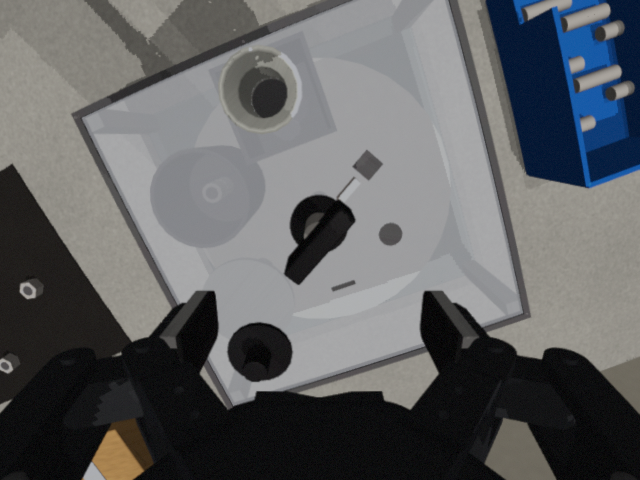

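```bash
python3 -m inch '[[[0,-0.25,-0.7],[0,0,0],0],[[0,-0.38,-0.98],[0,0,0],0],[[0,-0.38,-0.98],[0,0,0],0],[[0,-0.38,-0.98],[0,0,0],0],[[0,-0.38,-0.98],[0,0,0],0],[[0,-0.38,-0.98],[0,0,0],0],[[0.3,-0.38,-0.98],[0,0,0],0],[[0.5,-0.38,-0.98],[0,0,0],0],[[0.6,-0.38,-0.98],[0,0,0],0],[[0.4,-0.38,-0.98],[0,0,0],0],[[0,-0.38,-0.93],[0,0,0],0]]'; python3 -m inch '[[[0,0,0],[0,0,0],0],[[0,0,0],[0,0,0],0],[[0,0,0],[0,0,0],0]]';python3 -c "
from h import *
im=cv2.imread('pics/w17.png')
cv2.imwrite('pics/z17.png',cv2.resize(im[30:260,130:350],None,fx=2.5,fy=2.5,interpolation=2))
s,im=snap('wrist','w18')
blobs(im,s)
go(.5317,-.15,.3,50)
go(.5317,-.15,.3,110)
"
```

```text
clock: 34.55
tcp_pos: [0.5569, -0.2006, 0.3664]
orientation: [-0.93, 1.365, 0.938]
force: [0.4, -0.1, -1.1]
opening: 0.0857
clock: 34.85
tcp_pos: [0.5584, -0.1986, 0.3701]
orientation: [-0.934, 1.36, 0.935]
force: [0.5, 0.2, -0.3]
opening: 0.0852
[285.  287.6] A 326 circ 0.79 sleeve [ 0.6146 -0.2554] nut [ 0.6185 -0.258 ] corner -22 rmax/min 1.41
[234.6 206.7] A 416 circ 0.80 sleeve [ 0.523  -0.2677] nut [ 0.524  -0.2707] corner 9 rmax/min 1.45
[357.2 167.4] A 437 circ 0.79 sleeve [ 0.53   -0.1504] nut [ 0.5312 -0.1497] corner 20 rmax/min 1.40
yaw 69.0 q6 -1.59 q1 -0.38 tcp [ 0.5585 -0.1982  0.3701] op 0.0853 F [-0.6 -0.1 -0.1] t 34.9
TURN [4.15 0.   0.  ]  then SHIFT [1.75 1.29 0.49] norm mm 89.2
yaw 69.0 q6 -1.59 q1 -0.38 tcp [ 0.5585 -0.1982  0.3701] op 0.0853 F [-0.6 -0.1 -0.1] t 34.9
TURN [-8.94  0.    0.  ]  then SHIFT [1.75 0.22 1.36] norm mm 89.2
```

View pics/w18.png

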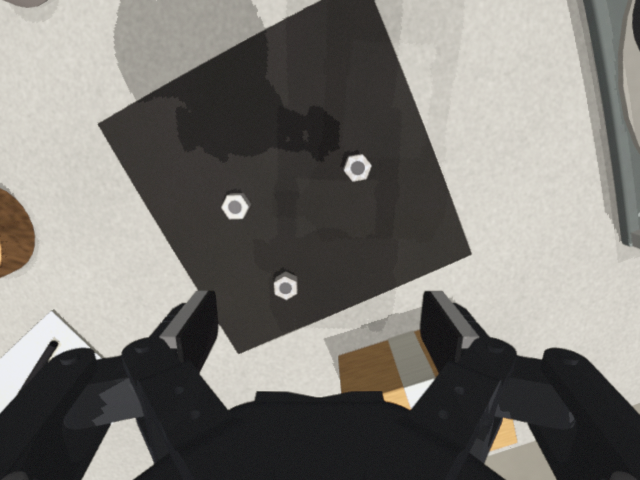

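View pics/z17.png

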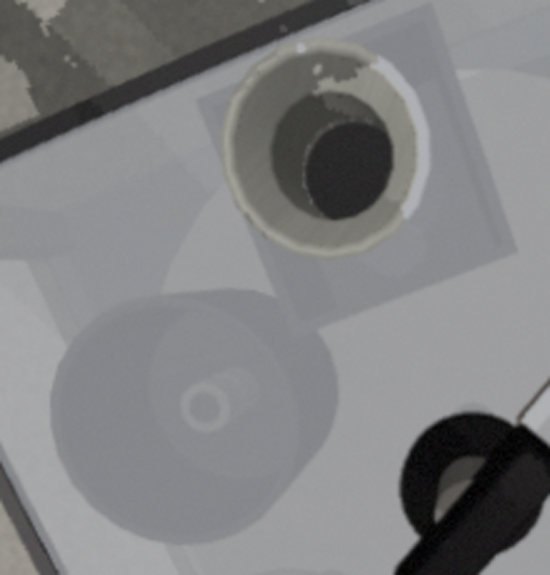

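```bash
python3 -c "
from h import *
go(.6187,-.258,.181)
"
```

```text
yaw 69.0 q6 -1.59 q1 -0.38 tcp [ 0.5585 -0.1982  0.3701] op 0.0853 F [-0.6 -0.1 -0.1] t 34.9
TURN [-0.  0.  0.]  then SHIFT [ 4.73 -1.94 -0.86] norm mm 207.3
```

```bash
python3 -m inch '[[[0,-0.8,-0.36],[0,0,0],0],[[0.5,-0.8,-0.3],[0,0,0],0],[[0.8,-0.34,-0.2],[0,0,0],0],[[0.9,0,0],[0,0,0],0],[[0.8,0,0],[0,0,0],0],[[0.6,0,0],[0,0,0],0],[[0,0,0],[0,0,0],0],[[0,0,0],[0,0,0],0],[[0,0,0],[0,0,0],0]]'; python3 -c "
from h import *
s,im=snap('wrist','w19')
blobs(im,s)
go(.6187,-.258,.181)
"
```

```text
clock: 35.8
tcp_pos: [0.6196, -0.2589, 0.2283]
orientation: [-0.938, 1.358, 0.933]
force: [0.2, -0.7, -0.2]
opening: 0.085
[319.1 263.6] A 1174 circ 0.79 sleeve [ 0.6148 -0.2568] nut [ 0.6184 -0.2582] corner -19 rmax/min 1.31
[227.  105.3] A 1549 circ 0.75 sleeve [ 0.5256 -0.2689] nut [ 0.524  -0.2709] corner 11 rmax/min 1.22
[465.8  26.9] A 1828 circ 0.74 sleeve [ 0.5326 -0.1544] nut [ 0.5314 -0.1498] corner 19 rmax/min 1.24
yaw 69.0 q6 -1.64 q1 -0.43 tcp [ 0.6197 -0.2591  0.2287] op 0.0854 F [-0.  -0.8  0. ] t 35.9
TURN [ 0.   -0.    0.06]  then SHIFT [1.19 0.03 0.02] norm mm 47.7
```

View pics/w19.png

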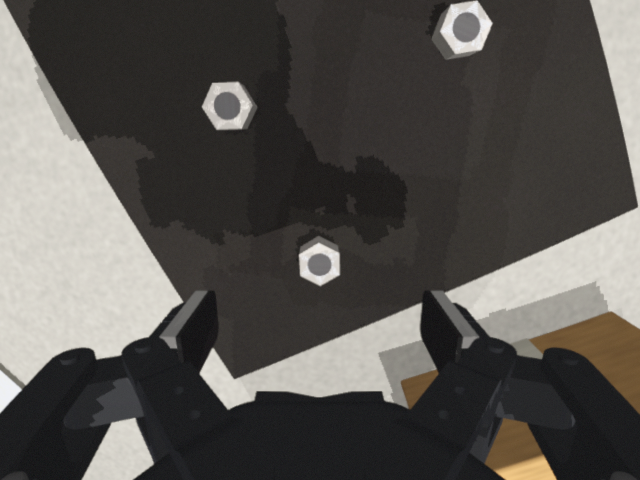

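```bash
python3 -m inch '[[[0.6,0.03,0.02],[0,0,0],0],[[0.4,0,0],[0,0,0],0],[[0.19,0,0],[0,0,0],0.2],[[0,0,0],[0,0,0],0.5],[[0,0,0],[0,0,0],1],[[0,0,0],[0,0,0],1],[[0,0,0],[0,0,0],1],[[0,0,0],[0,0,0],1],[[0,0,0],[0,0,0],1],[[0,0,0],[0,0,0],1]]' 50; python3 -c "
from h import *
go(.4515,.2495,.39)
"
```

```text
clock: 36.85
tcp_pos: [0.6183, -0.2583, 0.1796]
orientation: [-0.936, 1.36, 0.933]
force: [-0.7, 0.2, 5.9]
opening: 0.0202
yaw 69.0 q6 -1.64 q1 -0.43 tcp [ 0.6183 -0.2583  0.1796] op 0.0202 F [-0.7  0.2  5.9] t 36.9
TURN [ 0.   -0.    0.03]  then SHIFT [-5.26  8.45 10.35] norm mm 574.4
```

```bash
python3 -m inch '[[[-0.5,0,0],[0,0,0],1],[[-1,0,0],[0,0,0],1],[[-0.9,0.4,0.5],[0,0,0],1],[[-0.9,0.5,0.6],[0,0,0],1],[[-0.7,0.65,0.8],[0,0,0],1],[[-0.7,0.65,0.8],[0,0,0],1],[[-0.5,0.7,0.85],[0,0,0],1],[[-0.06,0.75,0.92],[0,0,0],1],[[0,0.75,0.92],[0,0,0],1],[[0,0.75,0.92],[0,0,0],1],[[0,0.75,0.92],[0,0,0],1],[[0,0.75,0.92],[0,0,0],1]]'; python3 -c "
from h import *
go(.4515,.2495,.39)
"
```

```text
clock: 38.05
tcp_pos: [0.4849, 0.1433, 0.3882]
orientation: [-0.934, 1.361, 0.935]
force: [0.9, 0.1, -0.2]
opening: 0.0201
yaw 69.0 q6 -0.97 q1 0.24 tcp [0.4849 0.1433 0.3882] op 0.0201 F [ 0.9  0.1 -0.2] t 38.0
TURN [-0.   -0.   -0.01]  then SHIFT [-0.04  1.73  2.18] norm mm 111.3
```

```bash
python3 -m inch '[[[0,0.65,0.82],[0,0,0],1],[[0,0.65,0.82],[0,0,0],1],[[0,0.4,0.5],[0,0,0],1],[[0,0,0],[0,0,0],1],[[0.2,0,0],[0,0,0],1],[[0.2,0,0],[0,0,0],1],[[0,0,0],[0,0,0],1],[[0,0,0],[0,0,0],1]]'; python3 -c "
from h import *
go(.4515,.2495,.361)
"
```

```text
clock: 38.85
tcp_pos: [0.4537, 0.245, 0.3718]
orientation: [-0.934, 1.363, 0.934]
force: [-0.4, -0.1, -0.6]
opening: 0.0207
yaw 68.9 q6 -0.76 q1 0.45 tcp [0.4537 0.245  0.3718] op 0.0207 F [-0.4 -0.1 -0.6] t 38.9
TURN [-0.   -0.02 -0.01]  then SHIFT [0.27 0.09 0.09] norm mm 11.9
```

```bash
python3 -m inch '[[[0,0.09,0.09],[0,0,0],1],[[0.14,0,0],[0,0,0],1],[[0.12,0,0],[0,0,0],1],[[0,0,0],[0,0,0],1],[[0,0,0],[0,0,0],1]]'; python3 -c "
from h import *
snap('wrist','w20')
go(.4515,.2495,.361)
"
```

```text
clock: 39.35
tcp_pos: [0.4513, 0.2507, 0.3619]
orientation: [-0.935, 1.361, 0.935]
force: [-0.2, 0.4, -0.8]
opening: 0.0202
yaw 69.0 q6 -0.75 q1 0.46 tcp [0.4514 0.2508 0.3622] op 0.0204 F [ 0.8 -0.4 -0.7] t 39.4
TURN [-0. -0. -0.]  then SHIFT [ 0.03 -0.01 -0.03] norm mm 1.7
```

View pics/w20.png

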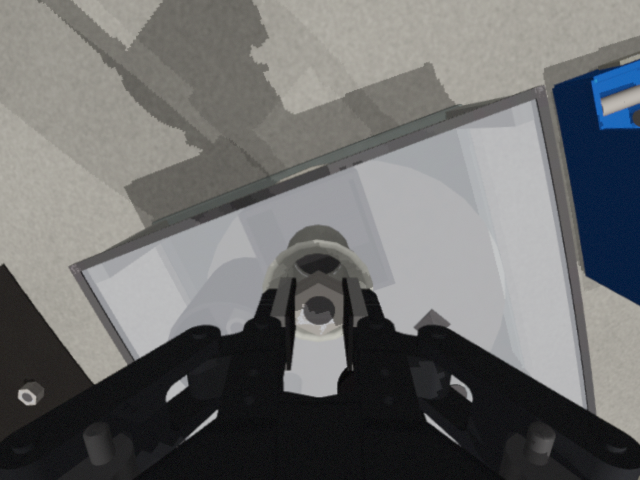

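```bash
python3 -m inch '[[[0.03,-0.01,-0.03],[0,0,0],1],[[0,0,0],[0,0,0],0.5],[[0,0,0],[0,0,0],0],[[0,0,0],[0,0,0],0],[[0,0,0],[0,0,0],0],[[-0.5,0,0],[0.2,0,0],0],[[-1,0,0],[1,0,0],0],[[-0.3,0,0],[1,0,0],0],[[0,0,0],[1,0,0],0],[[0,0,0],[0.95,0,0],0],[[0,0,0],[0,0,0],0]]'; python3 -c "
from h import *
snap('wrist','w21')
go(.5315,-.15,.3)
"
```

```text
clock: 40.5
tcp_pos: [0.4514, 0.2495, 0.4334]
orientation: [-0.681, 1.461, 0.681]
force: [0.9, 0.7, 0.1]
opening: 0.0857
yaw 50.0 q6 -0.42 q1 0.46 tcp [0.4513 0.2495 0.4331] op 0.0853 F [-0.4  0.7 -0.4] t 40.5
TURN [-0.  0.  0.]  then SHIFT [ 3.33 -7.95 -6.37] norm mm 428.6
```

View pics/w21.png

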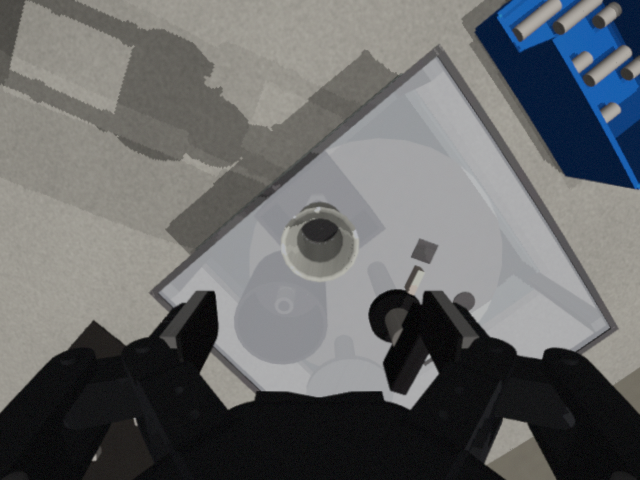

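```bash
python3 -m inch '[[[0,-0.6,-0.48],[0,0,0],0],[[0,-0.85,-0.68],[0,0,0],0],[[0,-0.85,-0.68],[0,0,0],0],[[0,-0.85,-0.68],[0,0,0],0],[[0,-0.85,-0.68],[0,0,0],0],[[0.2,-0.85,-0.68],[0,0,0],0],[[0.4,-0.8,-0.66],[0,0,0],0],[[0.6,-0.8,-0.64],[0,0,0],0],[[0.7,-0.8,-0.62],[0,0,0],0],[[0.7,-0.7,-0.57],[0,0,0],0],[[0.6,0,0],[0,0,0],0],[[0,0,0],[0,0,0],0]]'; python3 -m inch '[[[0,0,0],[0,0,0],0],[[0,0,0],[0,0,0],0]]'; python3 -c "
from h import *
s,im=snap('wrist','w22')
blobs(im,s)
go(.5315,-.15,.181)
"
```

```text
clock: 41.75
tcp_pos: [0.5289, -0.1508, 0.3006]
orientation: [-0.676, 1.468, 0.686]
force: [-0.6, -0.7, -0.3]
opening: 0.0853
clock: 41.95
tcp_pos: [0.5315, -0.1497, 0.3067]
orientation: [-0.683, 1.459, 0.68]
force: [-0.8, 0.2, 0.1]
opening: 0.0852
[123.7 450. ] A 2169 circ 0.66 sleeve [ 0.5775 -0.4342] nut [ 0.5815 -0.4475] corner 9 rmax/min 2.25
[318.4 229.2] A 611 circ 0.81 sleeve [ 0.5291 -0.1478] nut [ 0.5312 -0.1496] corner 21 rmax/min 1.27
yaw 50.0 q6 -1.19 q1 -0.32 tcp [ 0.5316 -0.1497  0.307 ] op 0.0859 F [0.2 0.3 0. ] t 42.0
TURN [-0.    0.02  0.04]  then SHIFT [ 3.15 -0.   -0.01] norm mm 126.0
```

View pics/w22.png

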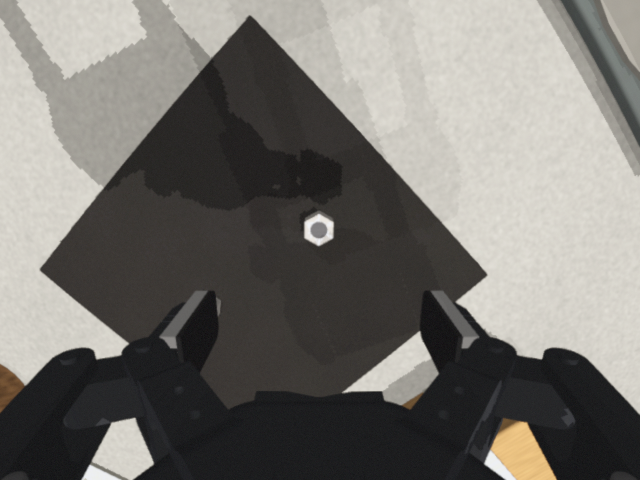

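```bash
python3 -m inch '[[[0.6,0,0],[0,0,0],0],[[0.9,0,0],[0,0,0],0],[[0.8,0,0],[0,0,0],0],[[0.5,0,0],[0,0,0],0],[[0.3,0,0],[0,0,0],0],[[0.05,0,0],[0,0,0],0.2],[[0,0,0],[0,0,0],0.5],[[0,0,0],[0,0,0],1],[[0,0,0],[0,0,0],1],[[0,0,0],[0,0,0],1],[[0,0,0],[0,0,0],1],[[0,0,0],[0,0,0],1]]' 50; python3 -c "
from h import *
go(.4515,.2495,.39)
"
```

```text
clock: 43.2
tcp_pos: [0.5317, -0.1505, 0.1807]
orientation: [-0.682, 1.459, 0.679]
force: [-1.0, 1.0, 5.4]
opening: 0.0205
yaw 49.9 q6 -1.19 q1 -0.32 tcp [ 0.5317 -0.1505  0.1807] op 0.0205 F [-1.   1.   5.4] t 43.2
TURN [-0.    0.01  0.03]  then SHIFT [-5.23  7.97  6.36] norm mm 458.5
```

```bash
python3 -m inch '[[[-0.6,0,0],[0,0,0],1],[[-1,0,0],[0,0,0],1],[[-1,0.2,0.16],[0,0,0],1],[[-1,0.4,0.32],[0,0,0],1],[[-0.9,0.6,0.48],[0,0,0],1],[[-0.6,0.8,0.64],[0,0,0],1],[[-0.13,0.9,0.72],[0,0,0],1],[[0,0.9,0.72],[0,0,0],1],[[0,0.9,0.72],[0,0,0],1],[[0,0.9,0.72],[0,0,0],1],[[0,0.9,0.72],[0,0,0],1],[[0,0.8,0.6],[0,0,0],1]]'; python3 -c "
from h import *
go(.4515,.2495,.38)
"
```

```text
clock: 44.4
tcp_pos: [0.4556, 0.2172, 0.3886]
orientation: [-0.681, 1.461, 0.681]
force: [1.5, 0.1, -0.8]
opening: 0.0203
yaw 50.0 q6 -0.48 q1 0.40 tcp [0.4556 0.2172 0.3886] op 0.0203 F [ 1.5  0.1 -0.8] t 44.4
TURN [-0.    0.01  0.  ]  then SHIFT [0.21 0.6  0.55] norm mm 33.6
```

```bash
python3 -m inch '[[[0.1,0.5,0.45],[0,0,0],1],[[0.2,0.13,0.1],[0,0,0],1],[[0.2,0,0],[0,0,0],1],[[0,0,0],[0,0,0],1],[[0,0,0],[0,0,0],1],[[0,0,0],[0,0,0],1]]'; python3 -c "
from h import *
go(.4515,.2495,.361)
"
```

```text
clock: 45.0
tcp_pos: [0.4519, 0.2473, 0.3684]
orientation: [-0.68, 1.462, 0.679]
force: [-0.2, 0.3, -0.8]
opening: 0.0201
yaw 49.8 q6 -0.42 q1 0.45 tcp [0.4519 0.2473 0.3684] op 0.0201 F [-0.2  0.3 -0.8] t 45.0
TURN [-0.  0.  0.]  then SHIFT [0.19 0.04 0.04] norm mm 7.8
```

```bash
python3 -m inch '[[[0.18,0.03,0.03],[0,0,0],1],[[0,0,0],[0,0,0],1],[[0,0,0],[0,0,0],0.5],[[0,0,0],[0,0,0],0],[[0,0,0],[0,0,0],0],[[0,0,0],[0,0,0],0],[[-0.5,0,0],[0.2,0,0],0],[[-1,0,0],[1,0,0],0],[[-0.3,0,0],[0.98,0,0],0],[[0,0,0],[0,0,0],0],[[0,0,0],[0,0,0],0]]'; python3 -c "
from h import *
snap('wrist','w23')
s,im=snap('top','t23')
g=cv2.cvtColor(im,7)
m=np.zeros_like(g);m[185:320,300:430]=1
b=((g>95)*m).astype(np.uint8)
n,l,st,ce=cv2.connectedComponentsWithStats(b)
for i in range(1,n):
  if 30<st[i,4]<90: print(ce[i],p2w('top',[ce[i]],.017)[0].round(4))
go(.524,-.271,.3)
"
```

```text
clock: 46.1
tcp_pos: [0.4512, 0.25, 0.4328]
orientation: [-0.547, 1.501, 0.547]
force: [-0.4, -0.7, -0.2]
opening: 0.0854
[380.93846154 249.04615385] [ 0.5257 -0.2703  0.017 ]
yaw 40.0 q6 -0.24 q1 0.46 tcp [0.4508 0.2498 0.4314] op 0.0858 F [ 0.4 -0.1 -0.8] t 46.2
TURN [-0.   -0.03 -0.01]  then SHIFT [  3.28 -11.15  -6.98] norm mm 542.1
```

View pics/w23.png

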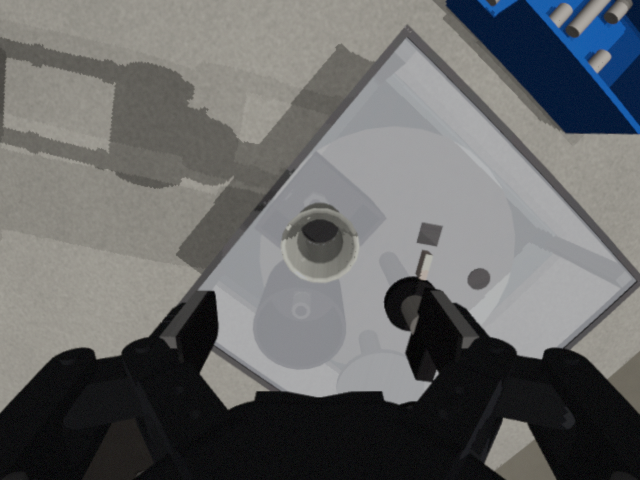

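View pics/t23.png

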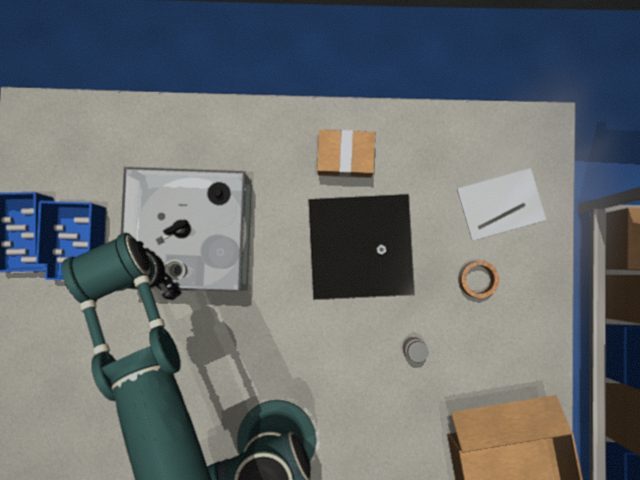

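```bash
python3 -m inch '[[[0,-0.75,-0.48],[0,0,0],0],[[0,-1,-0.63],[0,0,0],0],[[0,-1,-0.63],[0,0,0],0],[[0,-1,-0.63],[0,0,0],0],[[0,-1,-0.63],[0,0,0],0],[[0,-1,-0.63],[0,0,0],0],[[0.2,-1,-0.63],[0,0,0],0],[[0.3,-1,-0.63],[0,0,0],0],[[0.4,-1,-0.63],[0,0,0],0],[[0.5,-1,-0.63],[0,0,0],0],[[0.6,-0.9,-0.57],[0,0,0],0],[[0.7,-0.5,-0.26],[0,0,0],0]]'; python3 -m inch '[[[0.3,0,0],[0,0,0],0],[[0,0,0],[0,0,0],0],[[0,0,0],[0,0,0],0],[[0,0,0],[0,0,0],0]]'; python3 -c "
from h import *
s,im=snap('wrist','w24')
blobs(im,s)
go(.524,-.271,.181)
"
```

```text
clock: 47.4
tcp_pos: [0.5232, -0.2731, 0.3238]
orientation: [-0.545, 1.502, 0.544]
force: [1.1, 0.1, 0.4]
opening: 0.0851
clock: 47.8
tcp_pos: [0.5241, -0.2689, 0.315]
orientation: [-0.548, 1.499, 0.546]
force: [0.1, -0.3, -0.0]
opening: 0.0852
[317.  228.7] A 560 circ 0.79 sleeve [ 0.5222 -0.2687] nut [ 0.5238 -0.2708] corner 12 rmax/min 1.32
yaw 40.1 q6 -1.22 q1 -0.52 tcp [ 0.5242 -0.269   0.3153] op 0.0849 F [-0.5 -0.2  0.4] t 47.9
TURN [-0.    0.01  0.03]  then SHIFT [ 3.36 -0.03 -0.04] norm mm 134.3
```

View pics/w24.png

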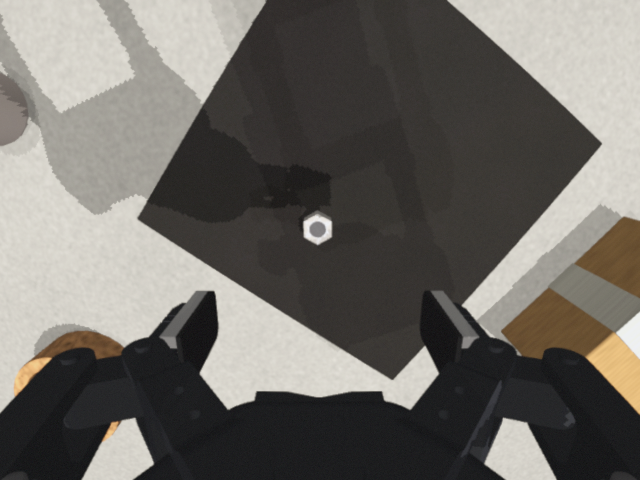

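```bash
python3 -m inch '[[[0.6,-0.03,-0.03],[-0.3,0,0],0],[[0.9,0,0],[0,0,0],0],[[0.9,0,0],[0,0,0],0],[[0.6,0,0],[0,0,0],0],[[0.3,0,0],[0,0,0],0],[[0.06,0,0],[0,0,0],0.2],[[0,0,0],[0,0,0],0.5],[[0,0,0],[0,0,0],1],[[0,0,0],[0,0,0],1],[[0,0,0],[0,0,0],1],[[0,0,0],[0,0,0],1],[[0,0,0],[0,0,0],1]]' 50; python3 -c "
from h import *
go(.4515,.2495,.39)
"
```

```text
clock: 49.05
tcp_pos: [0.5243, -0.2722, 0.1811]
orientation: [-0.566, 1.494, 0.562]
force: [-0.4, -0.3, 6.1]
opening: 0.0204
yaw 41.3 q6 -1.24 q1 -0.52 tcp [ 0.5243 -0.2722  0.1811] op 0.0204 F [-0.4 -0.3  6.1] t 49.0
TURN [-0.    0.01  0.04]  then SHIFT [-5.22 11.    7.25] norm mm 566.7
```

```bash
python3 -m inch '[[[-0.6,0,0],[0,0,0],1],[[-1,0,0],[0,0,0],1],[[-1,0.3,0.2],[0,0,0],1],[[-0.9,0.5,0.33],[0,0,0],1],[[-0.8,0.8,0.53],[0,0,0],1],[[-0.6,0.9,0.59],[0,0,0],1],[[-0.3,1,0.66],[0,0,0],1],[[0,1,0.66],[0,0,0],1],[[0,1,0.66],[0,0,0],1],[[0,1,0.66],[0,0,0],1],[[0,1,0.66],[0,0,0],1],[[0,1,0.66],[0,0,0],1]]'; python3 -c "
from h import *
go(.4515,.2495,.38)
"
```

```text
clock: 50.25
tcp_pos: [0.4665, 0.1336, 0.3876]
orientation: [-0.564, 1.495, 0.564]
force: [0.9, -0.1, -1.1]
opening: 0.02
yaw 41.3 q6 -0.49 q1 0.23 tcp [0.4665 0.1336 0.3876] op 0.0200 F [ 0.9 -0.1 -1.1] t 50.2
TURN [-0.    0.01  0.01]  then SHIFT [0.19 2.42 1.63] norm mm 117.1
```

```bash
python3 -m inch '[[[0,0.95,0.64],[0,0,0],1],[[0,0.9,0.6],[0,0,0],1],[[0,0.57,0.4],[0,0,0],1],[[0.2,0,0],[0,0,0],1],[[0.2,0,0],[0,0,0],1],[[0,0,0],[0,0,0],1],[[0,0,0],[0,0,0],1]]'; python3 -c "
from h import *
go(.4515,.2495,.361)
"
```

```text
clock: 50.95
tcp_pos: [0.4527, 0.2467, 0.3705]
orientation: [-0.564, 1.498, 0.563]
force: [0.1, -0.1, 0.6]
opening: 0.0203
yaw 41.2 q6 -0.27 q1 0.45 tcp [0.4527 0.2467 0.3705] op 0.0203 F [ 0.1 -0.1  0.6] t 51.0
TURN [-0.   -0.02 -0.  ]  then SHIFT [0.24 0.07 0.02] norm mm 10.0
```

```bash
python3 -m inch '[[[0.12,0.06,0.02],[0,0,0],1],[[0.11,0,0],[0,0,0],1],[[0,0,0],[0,0,0],1],[[0,0,0],[0,0,0],0.5],[[0,0,0],[0,0,0],0],[[0,0,0],[0,0,0],0],[[0,0,0],[0,0,0],0],[[-0.5,0,0],[0.46,0,0],0],[[-1,0,0],[1,0,0],0],[[-0.3,0,0],[1,0,0],0],[[0,0,0],[0,0,0],0],[[0,0,0],[0,0,0],0]]'; python3 -c "
from h import *
snap('wrist','w25');snap('top','t25')
go(.557,.2495,.4,30)
"
```

```text
clock: 52.15
tcp_pos: [0.4516, 0.2502, 0.4336]
orientation: [-0.413, 1.531, 0.413]
force: [0.7, 0.5, -0.7]
opening: 0.0853
yaw 30.1 q6 -0.07 q1 0.46 tcp [0.4512 0.25   0.4323] op 0.0853 F [-0.1 -0.4 -0.7] t 52.2
TURN [ 0.03 -0.04 -0.  ]  then SHIFT [ 0.81 -1.33  2.28] norm mm 110.6
```

View pics/w25.png

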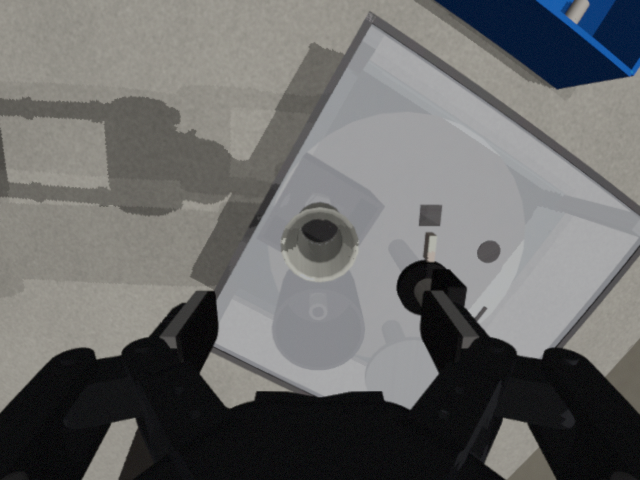

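View pics/t25.png

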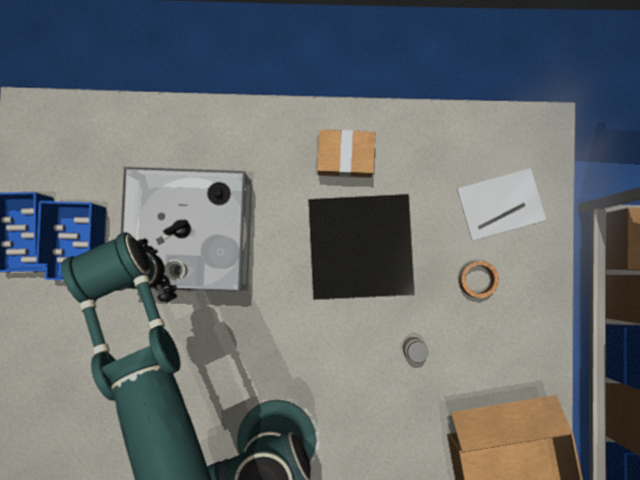

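```bash
python3 -m inch '[[[0,-0.4,0.7],[0.03,0,0],0],[[0,-0.5,0.88],[0,0,0],0],[[0.3,-0.43,0.7],[0,0,0],0],[[0.4,0,0],[0,0,0],0],[[0,0,0],[0,0,0],0],[[0,0,0],[0,0,0],0],[[0,0,0],[0,0,0],0]]'; python3 -c "
from h import *
snap('wrist','w26')
go(.557,.2492,.343,30)
"
```

```text
clock: 52.95
tcp_pos: [0.5565, 0.2498, 0.4062]
orientation: [-0.41, 1.532, 0.41]
force: [-0.1, -0.3, 0.4]
opening: 0.0851
yaw 30.0 q6 -0.14 q1 0.38 tcp [0.5566 0.2499 0.4067] op 0.0854 F [ 0.2 -0.2 -0.1] t 53.0
TURN [-0.01  0.01  0.  ]  then SHIFT [ 1.59 -0.02  0.  ] norm mm 63.8
```

View pics/w26.png

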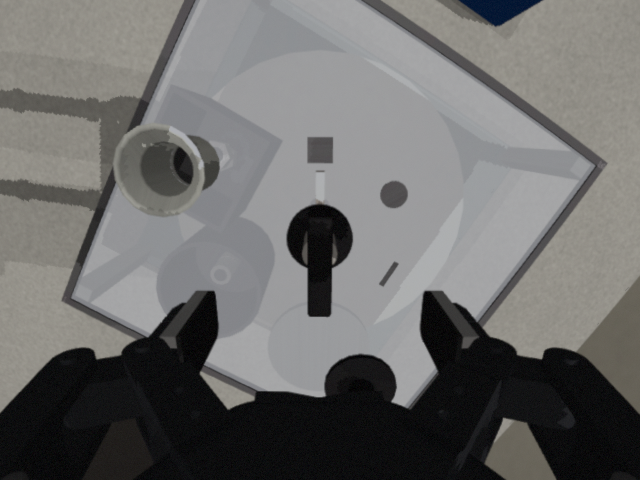

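```bash
python3 -m inch '[[[0.5,-0.02,0],[0,0,0],0],[[0.6,0,0],[0,0,0],0],[[0.46,0,0],[0,0,0],0],[[0,0,0],[0,0,0],0],[[0,0,0],[0,0,0],0.5],[[0,0,0],[0,0,0],1],[[0,0,0],[0,0,0],1],[[0,0,0],[0,0,0],1],[[0,0,0],[0,0,0],1],[[0,0,0],[0,0,0],1],[[0,0,0],[0,0,0],1]]' 60; python3 -c "
from h import *
go(.557,.2492,.343,-90)
"
```

```text
clock: 54.1
tcp_pos: [0.5575, 0.2488, 0.3446]
orientation: [-0.41, 1.532, 0.409]
force: [-4.4, -1.3, 5.9]
opening: 0.0132
yaw 29.9 q6 -0.14 q1 0.38 tcp [0.5575 0.2488 0.3446] op 0.0132 F [-4.4 -1.3  5.9] t 54.1
TURN [ 2.616e+01 -0.000e+00  1.000e-02]  then SHIFT [ 0.04 -0.01 -0.01] norm mm 1.7
```

```bash
python3 -m inch '[[[0,0,0],[0.5,0,0],1],[[0,0,0],[0.9,0,0],1],[[0,0,0],[1,0,0],1],[[0,0,0],[1,0,0],1],[[0,0,0],[1,0,0],1],[[0,0,0],[1,0,0],1],[[0,0,0],[1,0,0],1],[[0,0,0],[1,0,0],1],[[0,0,0],[1,0,0],1],[[0,0,0],[1,0,0],1],[[0,0,0],[1,0,0],1],[[0,0,0],[1,0,0],1]]';python3 -m inch '[[[0,0,0],[1,0,0],1],[[0,0,0],[1,0,0],1],[[0,0,0],[1,0,0],1],[[0,0,0],[1,0,0],1],[[0,0,0],[1,0,0],1],[[0,0,0],[1,0,0],1],[[0,0,0],[1,0,0],1],[[0,0,0],[1,0,0],1],[[0,0,0],[1,0,0],1],[[0,0,0],[1,0,0],1],[[0,0,0],[1,0,0],1],[[0,0,0],[1,0,0],1]]';python3 -m inch '[[[0,0,0],[1,0,0],1],[[0,0,0],[1,0,0],1],[[0,0,0],[0.76,0,0],1],[[0,0,0],[0,0,0],1],[[0,0,0],[0,0,0],1],[[0,0,0],[0,0,0],1]]'; python3 -c "
from h import *
go(.557,.2492,.343,-90)
"
```

```text
clock: 55.3
tcp_pos: [0.5574, 0.2488, 0.3446]
orientation: [0.308, 1.549, -0.309]
force: [-3.4, -1.6, 6.2]
opening: 0.0131
clock: 56.5
tcp_pos: [0.5574, 0.2488, 0.3446]
orientation: [1.047, 1.305, -1.049]
force: [-5.5, -1.5, 5.6]
opening: 0.0127
clock: 57.1
tcp_pos: [0.5574, 0.2489, 0.3446]
orientation: [1.209, 1.21, -1.21]
force: [-4.4, -2.0, 5.5]
opening: 0.0127
yaw -90.0 q6 1.95 q1 0.38 tcp [0.5574 0.2489 0.3446] op 0.0127 F [-4.4 -2.   5.5] t 57.1
TURN [0.   0.   0.01]  then SHIFT [ 0.04 -0.01 -0.01] norm mm 1.7
```

Release, rise, look.

```bash
python3 -m inch '[[[0,0,0],[0,0,0],0.6],[[0,0,0],[0,0,0],0.2],[[0,0,0],[0,0,0],0],[[0,0,0],[0,0,0],0],[[-0.6,0,0],[0,0,0],0],[[-1,0,0],[0,0,0],0],[[-0.8,0,0],[0,0,0],0],[[0,0,0],[0,0,0],0],[[0,0,0],[0,0,0],0],[[0,0,0],[0,0,0],0]]'; python3 -c "
from h import *
snap('wrist','w27')
go(.65,.1557,.4)
go(.65,.1557,.4,-30)
"
```

```text
clock: 58.1
tcp_pos: [0.5573, 0.2488, 0.4381]
orientation: [1.207, 1.21, -1.211]
force: [-0.3, -0.5, 0.3]
opening: 0.0857
yaw -90.0 q6 1.95 q1 0.38 tcp [0.5573 0.2488 0.4376] op 0.0850 F [ 0.4  0.2 -0.9] t 58.1
TURN [-0.    0.01  0.04]  then SHIFT [0.94 2.32 2.33] norm mm 136.7
yaw -90.0 q6 1.95 q1 0.38 tcp [0.5573 0.2488 0.4376] op 0.0850 F [ 0.4  0.2 -0.9] t 58.1
TURN [-1.309e+01 -1.000e-02  4.000e-02]  then SHIFT [ 0.94 -0.86  3.17] norm mm 136.7
```

View pics/w27.png

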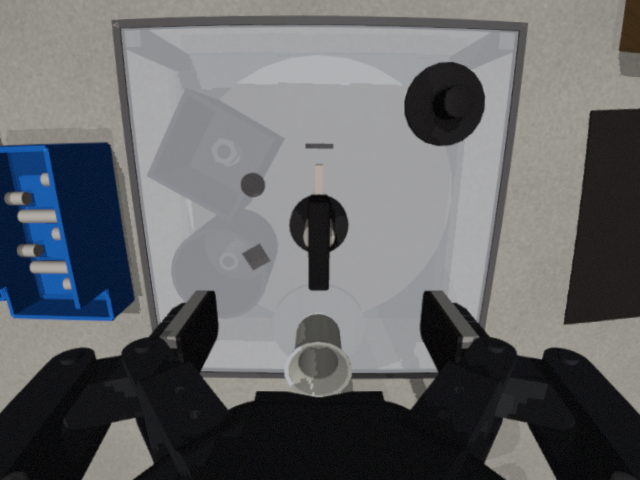

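```bash
python3 -m inch '[[[0,0.7,0.7],[0,0,0],0],[[0,0.8,0.8],[0,0,0],0],[[0.2,0.82,0.83],[0,0,0],0],[[0.6,0,0],[0,0,0],0],[[0,0,0],[0,0,0],0],[[0,0,0],[0,0,0],0],[[0,0,0],[0,0,0],0]]'; python3 -c "
from h import *
s,im=snap('wrist','w28')
go(.65,.1557,.3197)
print(w2p('wrist',[[.65,.1557,.167],[.65,.1557,.141]],s))
g=cv2.cvtColor(im,7); b=(g<60).astype(np.uint8)
n,l,st,ce=cv2.connectedComponentsWithStats(b)
for i in range(1,n):
  if 2000<st[i,4]<12000: print(st[i],ce[i],p2w('wrist',[st[i,:2]+st[i,2:4]/2],.141,s).round(4))
"
```

```text
clock: 58.85
tcp_pos: [0.6502, 0.1566, 0.408]
orientation: [1.208, 1.21, -1.208]
force: [-0.4, 0.0, -0.2]
opening: 0.0854
yaw -89.9 q6 1.77 q1 0.20 tcp [0.6502 0.1567 0.4086] op 0.0854 F [ 0.   0.4 -1.1] t 58.9
TURN [-0.   -0.   -0.01]  then SHIFT [ 2.22 -0.01  0.03] norm mm 88.9
[[320.83030524 248.32002711]
 [320.68185404 236.87470623]]
[ 550    0   90  137 6766] [586.82072125  72.60597103] [[ 0.7659 -0.0248  0.141 ]]
[ 280  197   82   79 5071] [320.21751134 235.9201341 ] [[0.6503 0.1555 0.141 ]]
```

View pics/w28.png

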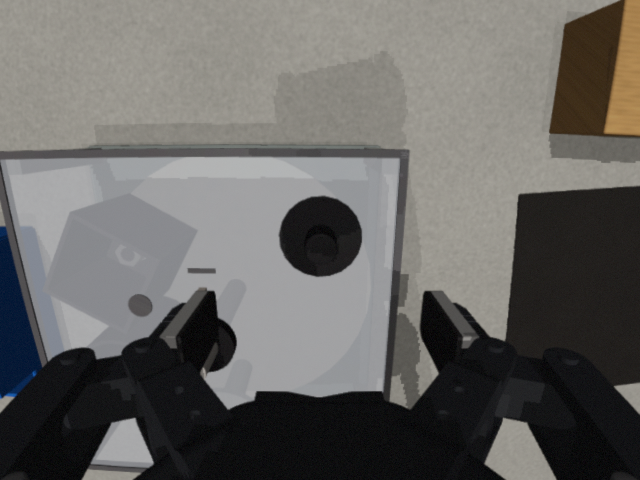

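```bash
python3 -m inch '[[[0.6,-0.01,0.02],[0,0,0],0],[[0.8,0,0],[0,0,0],0],[[0.6,0,0],[0,0,0],0],[[0.2,0,0],[0,0,0],0.2],[[0,0,0],[0,0,0],0.5],[[0,0,0],[0,0,0],1],[[0,0,0],[0,0,0],1],[[0,0,0],[0,0,0],1],[[0,0,0],[0,0,0],1],[[0,0,0],[0,0,0],1],[[0,0,0],[0,0,0],1]]' 50; python3 -c "
from h import *
go(.4515,.2495,.43)
"
```

```text
clock: 60.0
tcp_pos: [0.651, 0.1553, 0.3222]
orientation: [1.212, 1.207, -1.206]
force: [0.2, 0.9, 6.5]
opening: 0.0198
yaw -90.0 q6 1.77 q1 0.20 tcp [0.651  0.1553 0.3222] op 0.0198 F [0.2 0.9 6.5] t 60.0
TURN [-0.   -0.01 -0.05]  then SHIFT [-2.7  -4.99 -2.36] norm mm 245.6
```

```bash
python3 -m inch '[[[-0.4,0,0],[0,0,0],1],[[-0.9,0,0],[0,0,0],1],[[-0.9,0,0],[0,0,0],1],[[-0.5,-0.5,-0.24],[0,0,0],1],[[0,-0.75,-0.36],[0,0,0],1],[[0,-0.75,-0.36],[0,0,0],1],[[0,-0.75,-0.36],[0,0,0],1],[[0,-0.75,-0.36],[0,0,0],1],[[0,-0.75,-0.36],[0,0,0],1],[[0,-0.7,-0.3],[0,0,0],1],[[0,0,0],[0,0,0],1],[[0,0,0],[0,0,0],1]]'; python3 -m inch '[[[0.2,0,0],[0,0,0],1],[[0.3,0,0],[0,0,0],1],[[0.3,0,0],[0,0,0],1],[[0,0,0],[0,0,0],1],[[0,0,0],[0,0,0],1],[[0,0,0],[0,0,0],1]]'; python3 -c "
from h import *
snap('wrist','w29');snap('scene','s29')
go(.452,.2495,.3692)
"
```

```text
clock: 61.2
tcp_pos: [0.4517, 0.2487, 0.4285]
orientation: [1.209, 1.209, -1.207]
force: [0.0, -0.6, -0.6]
opening: 0.02
clock: 61.8
tcp_pos: [0.4524, 0.2485, 0.3956]
orientation: [1.209, 1.209, -1.209]
force: [-0.7, -0.1, -0.2]
opening: 0.0201
yaw -90.0 q6 2.03 q1 0.45 tcp [0.4524 0.2486 0.3961] op 0.0202 F [ 0.4  0.3 -0.1] t 61.9
TURN [-0.   -0.   -0.01]  then SHIFT [ 0.67 -0.01 -0.02] norm mm 26.9
```

View pics/w29.png

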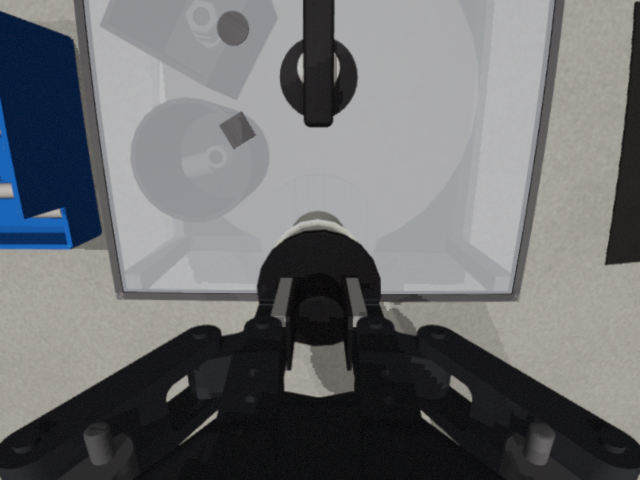

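View pics/s29.png

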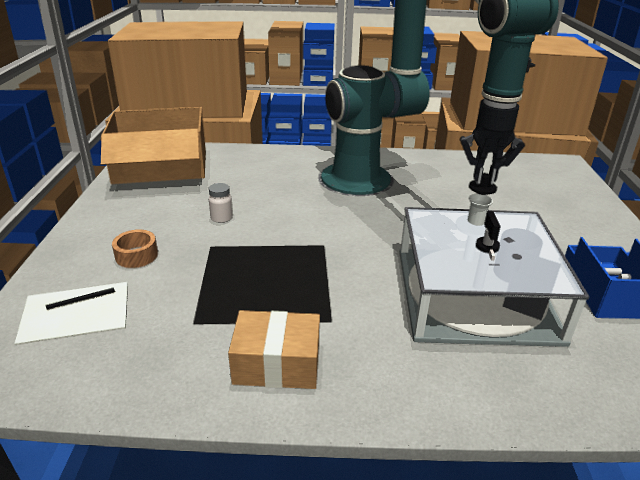

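```bash
python3 -m inch '[[[0.2,-0.01,-0.02],[0,0,0],1],[[0.2,0,0],[0,0,0],1],[[0.12,0,0],[0,0,0],1],[[0.08,0,0],[0,0,0],1],[[0.04,0,0],[0,0,0],1],[[0,0,0],[0,0,0],1],[[0,0,0],[0,0,0],1]]'; python3 -c "
from h import *
go(.452,.2495,.3692)
"
```

```text
clock: 62.6
tcp_pos: [0.4518, 0.2494, 0.3702]
orientation: [1.209, 1.209, -1.209]
force: [0.5, -0.2, -0.1]
opening: 0.02
yaw -90.0 q6 2.03 q1 0.46 tcp [0.4518 0.2494 0.3702] op 0.0200 F [ 0.5 -0.2 -0.1] t 62.6
TURN [-0. -0. -0.]  then SHIFT [ 0.02  0.   -0.  ] norm mm 1.0
```

```bash
python3 -m inch '[[[0.04,0,0],[0,0,0],1],[[0,0,0],[0,0,0],1],[[0,0,0],[0,0,0],1]]'; python3 -c "
from h import *
snap('wrist','w30');
go(.452,.2495,.3692)
"
```

```text
clock: 62.9
tcp_pos: [0.452, 0.2495, 0.3691]
orientation: [1.21, 1.209, -1.208]
force: [0.8, 0.4, 3.3]
opening: 0.0205
yaw -90.0 q6 2.03 q1 0.46 tcp [0.452  0.2495 0.3691] op 0.0204 F [ 0.4 -0.6  3.8] t 63.0
TURN [-0.   -0.01 -0.02]  then SHIFT [-0. -0. -0.] norm mm 0.1
```

View pics/w30.png

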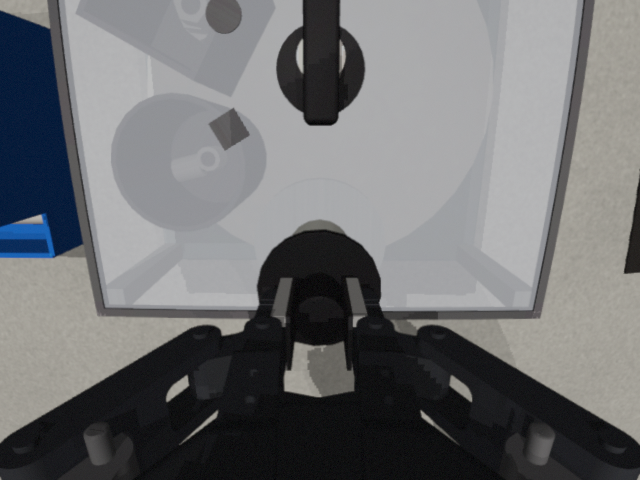

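Contact at exactly the expected seated height. Release and rise.

```bash
python3 -m inch '[[[0,0,0],[0,0,0],0.7],[[0,0,0],[0,0,0],0.4],[[0,0,0],[0,0,0],0],[[0,0,0],[0,0,0],0],[[0,0,0],[0,0,0],0],[[-0.5,0,0],[0,0,0],0],[[-1,0,0],[0,0,0],0],[[-1,0,0],[0,0,0],0],[[-0.3,0,0],[0,0,0],0],[[0,0,0],[0,0,0],0],[[0,0,0],[0,0,0],0],[[0,0,0],[0,0,0],0]]'; python3 -c "
from h import *
s,im=snap('wrist','w31');snap('scene','s31');go(.452,.2495,.3692)
g=cv2.cvtColor(im,7); b=(g<60).astype(np.uint8)
n,l,st,ce=cv2.connectedComponentsWithStats(b)
for i in range(1,n):
  if 2000<st[i,4]<12000: print(st[i],ce[i],p2w('wrist',[st[i,:2]+st[i,2:4]/2],.188,s).round(4))
a=cv2.imread('pics/s31.png')[160:290,390:600]
cv2.imwrite('pics/z31.png',cv2.resize(a,None,fx=3.5,fy=3.5,interpolation=2))
"
```

```text
clock: 64.15
tcp_pos: [0.4512, 0.2491, 0.4779]
orientation: [1.206, 1.211, -1.213]
force: [-0.3, -0.1, -1.0]
opening: 0.085
yaw -90.0 q6 2.03 q1 0.46 tcp [0.4513 0.2492 0.4781] op 0.0853 F [-0.7  1.  -0.8] t 64.2
TURN [-0.    0.02  0.04]  then SHIFT [ 2.72  0.02 -0.01] norm mm 108.9
[  58   30   79  195 8598] [ 99.02570365 122.47894859] [[0.5274 0.4125 0.188 ]]
[ 291   33   56   93 3063] [318.5755795   83.54913484] [[0.5579 0.249  0.188 ]]
[   0   35  113  188 7729] [ 27.19588563 126.53486868] [[0.5273 0.4452 0.188 ]]
[ 280  190   75   74 4314] [317.58507186 226.64974502] [[0.4513 0.2501 0.188 ]]
```

View pics/w31.png

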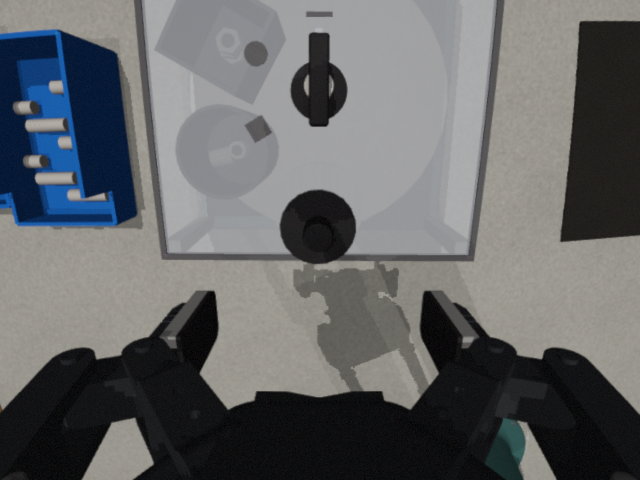

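View pics/z31.png

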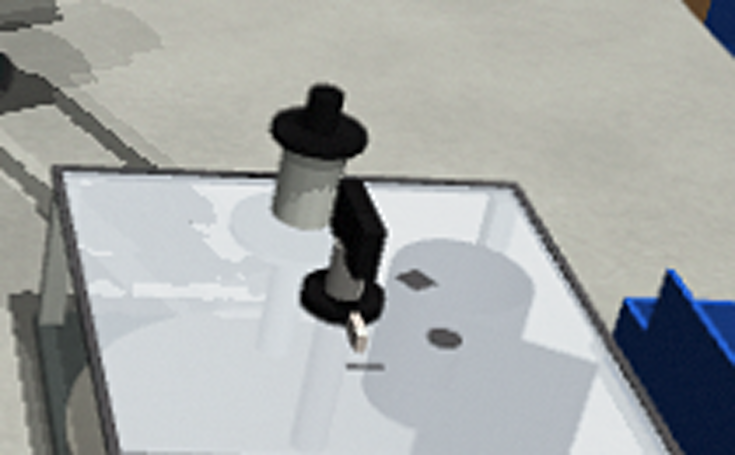

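```bash
python3 -c "
import cv2,numpy as np
f=lambda n:cv2.resize(cv2.imread(n)[175:235,455:510],None,fx=7,fy=7,interpolation=0)
cv2.imwrite('pics/z32.png',np.hstack([f('pics/scene0.png'),f('pics/s31.png')]))
"
```

```text
(no output)
```

View pics/z32.png

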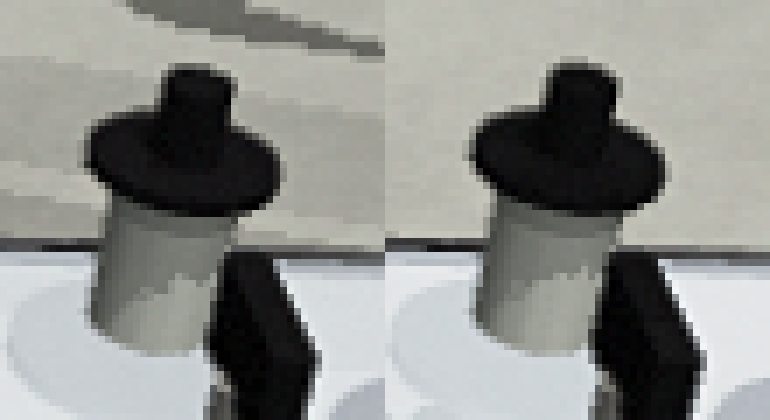

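```bash
python3 -c "
from h import *
print(arm.close_job())"
```

```text
the job is handed in; nothing more can be done
None
```

The job is done and handed in, after about 64 s on the robot's clock. I fed both sleeves through the neck with the round pot under it, then all three nuts with the square pot under it. One sleeve was absent, so five parts were there. After that I turned the store back to its blank plate and put the cap on the neck.

- **Parts:** the mat was empty in the last top view. Through the clear cover, sleeves show only in the round pot and nuts only in the square pot. I could not count each part, because one sleeve appears to be standing on or close to the other and some of the nuts overlap.
- **Turret:** the handle's pointer lines up with the dash, so the blank plate is under the neck.
- **Cap:** it met the rim at the height I expected, within about 0.1 mm. In the scene view it looks the same as at the start, and the wrist camera puts its centre within about 1 mm of the neck's.
- **Other items:** the carton, tape roll and jar sit where they did at the start in the top view.
- **Robot:** the gripper was open and clear of everything when I handed in. The wrist forces I read stayed under 10 N.

Two checks disagreed or failed. The first wrist-camera readings differed from the top view by 3–6 mm, partly because the arm was still settling. One move was refused because a number was out of range, and the shorter move queued after it still ran; it lifted the sleeve a little early and did no harm.

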